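# Size a tube in the taper gauge and set its marker

### The job

Gauge the taller of the two steel tubes: stand it upright in the wide end of the taper gauge's slot, slide it towards the narrow end until it wedges firmly, bearing on the jaws on both sides, and leave it standing there. Then slide the gauge's marker along its rail until its pointer is level with the middle of the tube, to record where it stopped, and let go. Leave the shorter tube where it stands.

Things in the scene. Friction and masses are not known exactly. Their poses are not given: they have to be found in the camera images.
- tall_tube: the tube to gauge: steel tube standing upright on the bench, outside diameter 42 mm, 105 mm tall (the taller of the two), about 0.3 kg. Origin at its centre, half-way up; z is its axis.
- short_tube: the other steel tube, outside diameter 42 mm, 65 mm tall, standing upright. Origin at its centre, half-way up. Not to be disturbed.
- gauge: taper gauge bolted to the bench; grey-painted plate 230 (x) by 215 mm (y), 8 mm thick, is the slot's floor (tall tube's centre on it: 60.5 mm above bench). Origin on the bench below mid-slot; x runs along the slot from wide end (-90 mm) to narrow end (+90 mm), z up. Straight fence on the -y side, oblique jaw on +y; both tops 28 mm above bench. Marker's rail: y = -90 mm.
- fence: the straight jaw: aluminium bar 180 mm long, 14 mm wide, with graduation lines on top. Its origin and axes are the gauge's; its working face lies at y = -15 mm, so a 42 mm tube touching it has its centre at y = +6 mm.
- slide_jaw: oblique steel jaw, 186 x 24 x 20 mm, clamped at a new setting each time: slot 62 to 74 mm wide at the wide end, narrowing 1 mm in 5, so the tube wedges at gauge x +10 to +70 mm and stays there. Origin at the foot of its working face, half-way along; x along the face to the narrow end, y normal to it, away from the slot: a touching tube's centre is at y = -21 mm.
- marker_tab (a point): the marker's upright aluminium tab, to push or pinch: 14 mm thick along the slot, 28 mm wide across, 22 to 90 mm above the bench. Point at its middle, 70 mm above the bench; axes as the gauge. A brass pointer, 6 mm wide, reaches from it over the fence to the slot's edge, 29 to 33 mm above the bench, at this point's gauge x: level with the tube when the tube's centre has that x.
- marker (a joint): position of the marker along its rail in m, grows towards the narrow end, -0.085 to 0.085, equal to the gauge x of its pointer; it slides with about 2 N and stays where it is left.
Not all that is in view belongs to the job. Leave any red look-alike of the tall_tube alone.

How it is judged:
By the outcome, as a careful person would: the job done as asked, in the order asked, and still so for the second after the job is handed in, with the robot touching nothing.
It also fails if it takes over 58 s, if anything falls off the work surface, if the arm or the gripper's body presses on something with over 40 N, if the wrist force passes 120 N, or if a joint passes its speed limit or range.

### The arm

A 6-joint arm with a two-finger parallel gripper is mounted at the origin on the work surface. World frame = base frame: x ahead of the robot, y to its left, z up, the work surface at z = 0. Lengths are in m, angles in rad, forces in N, time in s.
With the tool pointing down it reaches from about 0.375 to 0.9 m from the base axis. Payload 3.1 kg.
Tool frame: the origin (TCP) lies midway between the tips of the shut fingers; the grasp point (between the pads) lies robot.grip_point_offset behind it (robot.grip_point_offset is the distance from the TCP to the grasp point, in m); z points along the fingers, y is the direction in which the jaws open and shut (so a half turn about z gives the same grasp; the last joint's range is limited). The gripper opens to 87 mm and grips with 3 to 60 N. Pads are 19 mm wide; open, the fingers measure 117 mm over their backs; the gripper's body (75 mm by 190 mm) begins 51 mm behind the grasp point.
Start: joints at [-1.462, 0.527, 1.433, -0, 1.181, -0.178], TCP at [0.177, -0.599, 0.223] pointing down, gripper open.
Joint ranges: [-3.08, 3.08], [-0.75, 2.2], [0.22, 2.44], [-1.43, 4.57], [0, 2.65], [-2.85, 2.85]. Speed limits (rad/s): [2.79, 2.79, 3.14, 3.14, 3.14, 3.14].

### API

Orientations are given as a unit quaternion [x, y, z, w].
In Python, from rig import robot, cams, hand_in gives the robot as it stands. The module is installed in compiled form; this text tells all that it offers.
- The arm moves only by the tool send_rows, never from a script. Its argument "steps" is one flat list of numbers, 5 for each row, row after row: the finger opening in m, from 0 to 0.087, then the shift along the tool's x, y, z in m, then the turn about the tool's z in rad. A call has 1 to 8 rows; each row is the pose to reach, as a shift and turn from the pose measured when the call began, along the tool's axes at that moment; what a row does not reach only later rows make up. A row lasts 1/8 s, in which the tool goes at most 62.5 mm and 10.7 degrees, less where a joint would pass 70% of its speed; a pose out of reach is approached as far as the arm can. A call with a gripper value outside its range is refused whole. The fingers move at their own pace and stop on an object; "force" is the grip in N (left out, the last holds). Time passes only in rows, so rows that repeat a pose let the fingers close. It gives the time, the measured TCP pose, the force and the opening at its end, in the units of the state.
- robot.get_obs(): the state, without advancing time (a new reading comes with each control period).
- cams.camera(name): name is "scene" or "top" or "wrist"; returns a dict with "color" (480x640x3 uint8, red, green, blue), "range_z" (480x640 float32, m along the optical axis (not along the pixel's ray), 0 where there is no reading), "intrinsics" (3x3 intrinsics, pixels), "extrinsics" (4x4, takes a point from camera to world coordinates). Camera axes: x right, y down, z forward; pixel columns grow to the right and rows downward; lengths in m; the calibration is good to about 2 mm. A picture is of the moment at which its call begins.
- hand_in(): hands the job in, once; it reports no verdict.
The state is a dict: "time": time; "q": joint angles; "joint_velocities": joint speeds; "joint_torque": joint torques, N m; "position": TCP position; "tool_rot": TCP orientation; "ft_force": force on the tool from outside, world axes, zero at the start; "moment": the same for the moment, N m; "grip_width": finger opening in m.
Only numpy, scipy, OpenCV 4.12 (cv2) and the standard library are available. Lean on these libraries where they do the work, as an engineer would, in place of code of your own. Each camera call takes 0.05 s, during which the arm holds its last target.

## Working session

There is one attempt and no reset: what is moved stays moved. The work goes in short steps, Python scripts to look and compute and a tool call to move; the robot and the scene stay as the last step left them, time stands still between calls to the robot, and variables do not carry over. Pictures are saved under pics/ and viewed, and the job is handed in when it is done.

Besides the shell and the picture viewer there is one more tool, called after "Emit:" as name(argument=value, ...), one argument or row to a line, values as JSON. send_rows: Moves the arm, as the interface text tells. Its arguments: {"type":"object","properties":{"steps":{"type":"array","items":{"type":"number"}},"force":{"type":"number"}},"required":["steps"]}

```bash
mkdir -p pics
cat > h.py <<'E'
import numpy as np, cv2
from rig import robot, cams, hand_in
def snap(n,fn,crop=None,scale=1):
    c=cams.camera(n); np.savez('pics/'+fn+'.npz',**c)
    save(c,fn,crop,scale); return c
def save(c,fn,crop=None,scale=1):
    im=c['color'][:,:,::-1]
    if crop: u0,v0,u1,v1=crop; im=im[v0:v1,u0:u1]
    if scale!=1: im=cv2.resize(im,None,fx=scale,fy=scale,interpolation=cv2.INTER_CUBIC)
    cv2.imwrite('pics/'+fn+'.png',im)
def load(fn): return dict(np.load('pics/'+fn+'.npz'))
def cloud(c):
    z=c['range_z'];K=c['intrinsics'];T=c['extrinsics']
    v,u=np.mgrid[:480,:640]
    P=np.stack([(u-K[0,2])/K[0,0]*z,(v-K[1,2])/K[1,1]*z,z],-1)
    W=P@T[:3,:3].T+T[:3,3]; W[z==0]=np.nan; return W
def onplane(c,u,v,h):
    K=c['intrinsics'];T=c['extrinsics']
    d=T[:3,:3]@np.array([(u-K[0,2])/K[0,0],(v-K[1,2])/K[1,1],1]); o=T[:3,3]
    return o+d*(h-o[2])/d[2]
E
python3 - <<'E'
from h import *
o=robot.get_obs(); print({k:np.round(v,4) for k,v in o.items()}, robot.grip_point_offset)
for n in ['scene','top','wrist']:
    c=snap(n,n+'0'); print(n,c['intrinsics'].round(1).tolist(),c['extrinsics'].round(3).tolist())
E
```

```text
{'time': np.float64(0.0), 'q': array([-1.4625,  0.5285,  1.4339, -0.    ,  1.1814, -0.1785]), 'joint_velocities': array([-0.0005,  0.002 , -0.0002, -0.0003,  0.0004,  0.0005]), 'joint_torque': array([-5.00000e-04, -4.40047e+01, -1.76593e+01,  6.32000e-02,
        5.80000e-02, -2.00000e-04]), 'position': array([ 0.1768, -0.5987,  0.2216]), 'tool_rot': array([ 0.9897,  0.1429,  0.    , -0.0011]), 'ft_force': array([ 0.7531, -0.1146, -0.3865]), 'moment': array([-0.031 , -0.0584,  0.0411]), 'grip_width': np.float64(0.0871)} 0.0187
scene [[583.6, 0.0, 315.5], [0.0, 583.6, 242.3], [0.0, 0.0, 1.0]] [[0.342, 0.802, -0.49, 0.961], [0.94, -0.296, 0.171, -0.236], [-0.008, -0.519, -0.855, 0.924], [0.0, 0.0, 0.0, 1.0]]
top [[523.6, 0.0, 316.8], [0.0, 523.6, 237.8], [0.0, 0.0, 1.0]] [[0.009, -1.0, 0.015, 0.462], [-1.0, -0.008, 0.015, -0.086], [-0.015, -0.016, -1.0, 0.857], [0.0, 0.0, 0.0, 1.0]]
wrist [[400.9, 0.0, 315.3], [0.0, 400.9, 240.6], [0.0, 0.0, 1.0]] [[0.282, -0.921, -0.269, 0.251], [-0.959, -0.272, -0.077, -0.577], [-0.002, 0.28, -0.96, 0.384], [0.0, 0.0, 0.0, 1.0]]
```

View pics/scene0.png

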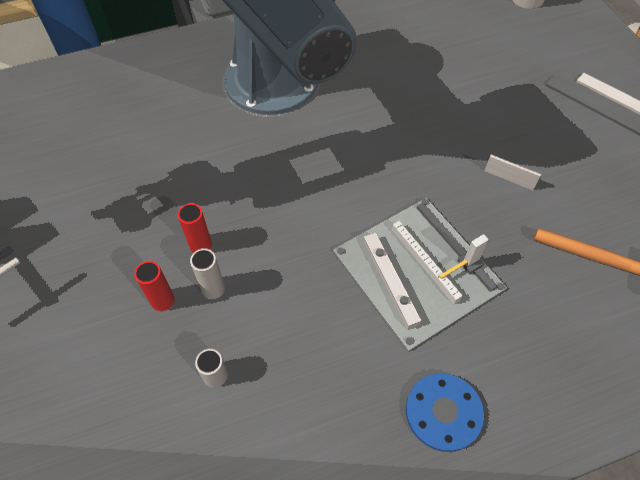

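View pics/top0.png

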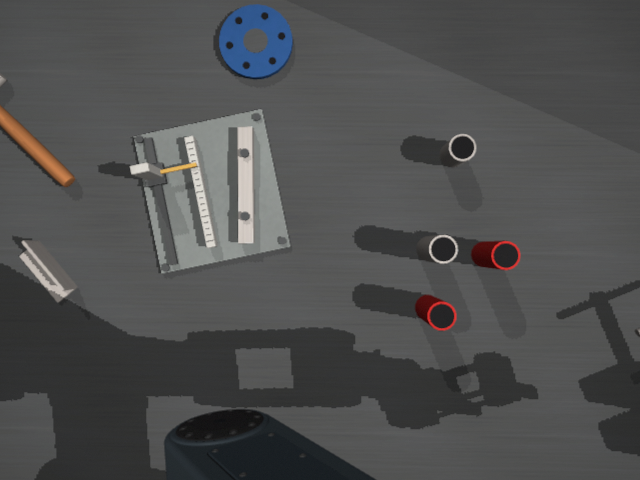

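View pics/wrist0.png

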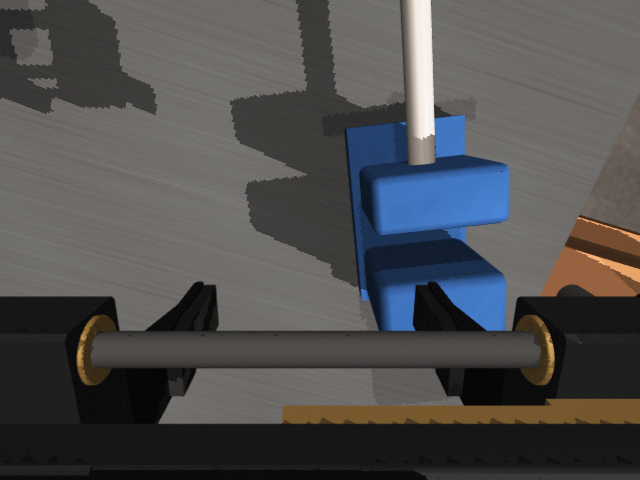

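Scene picture: the candidates for tall_tube are the grey tall tube (top 205,258), red tubes (190,215) and (148,270), and the grey short tube (209,360). The grey tall one fits, being steel and taller than (209,360), while the red ones are look-alikes. I'll confirm it in a crop and measure the gauge.

Run:
```python
from h import *
c=load('top0'); W=cloud(c)
save(c,'t_gauge',(120,95,310,285),3)
save(c,'t_tubes',(390,120,540,340),2.7)
s=load('scene0'); save(s,'s_tubes',(120,190,280,400),2.7)
Ws=cloud(s)
# rims
def circ(P):
    A=np.c_[2*P[:,:2],np.ones(len(P))]; x=np.linalg.lstsq(A,(P[:,:2]**2).sum(1),rcond=None)[0]
    return x[:2],np.sqrt(x[2]+x[0]**2+x[1]**2)
for n,w,u,v in [('top tall',W,443,250),('top short',W,462,148),('top red1',W,505,255),('top red2',W,441,316),('sc tall',Ws,205,262),('sc short',Ws,209,362)]:
    P=w[v-22:v+22,u-22:u+22].reshape(-1,3); P=P[~np.isnan(P[:,0])]
    zt=np.percentile(P[:,2],98); R=P[P[:,2]>zt-0.005]; print(n,zt.round(4),circ(R),R[:,:2].mean(0).round(4),((R[:,:2].max(0)+R[:,:2].min(0))/2).round(4),len(R))
```

```text
top tall 0.1075 (array([ 0.45954979, -0.25433478]), np.float64(0.014660645385633424)) [ 0.4596 -0.2543] [ 0.4602 -0.2542] 651
top short 0.0676 (array([ 0.61299318, -0.29124447]), np.float64(0.014644901551180404)) [ 0.613  -0.2912] [ 0.6131 -0.2915] 574
top red1 0.1074 (array([ 0.4513409 , -0.34318524]), np.float64(0.0146826793146333)) [ 0.4513 -0.3431] [ 0.451  -0.3434] 663
top red2 0.1074 (array([ 0.36449364, -0.25272545]), np.float64(0.014642136850700423)) [ 0.3644 -0.2527] [ 0.3645 -0.2526] 658
sc tall 0.1078 (array([ 0.46012274, -0.25479457]), np.float64(0.014867817549466781)) [ 0.4604 -0.2548] [ 0.4599 -0.2548] 462
sc short 0.0676 (array([ 0.6130221 , -0.29150864]), np.float64(0.014843870789223413)) [ 0.6133 -0.2915] [ 0.6129 -0.2914] 539
```

View pics/t_gauge.png

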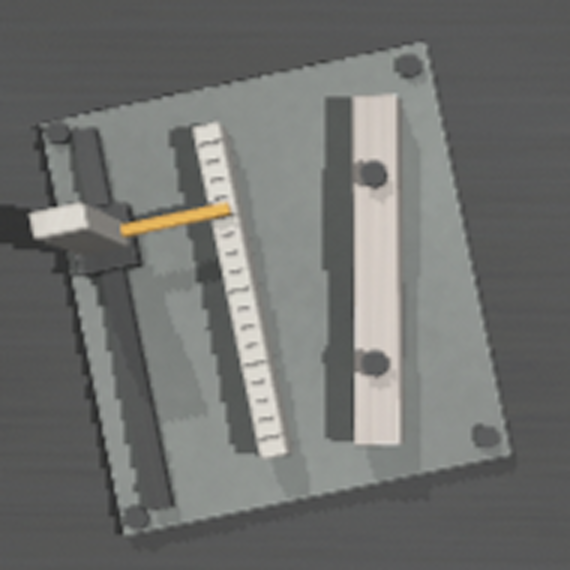

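View pics/s_tubes.png

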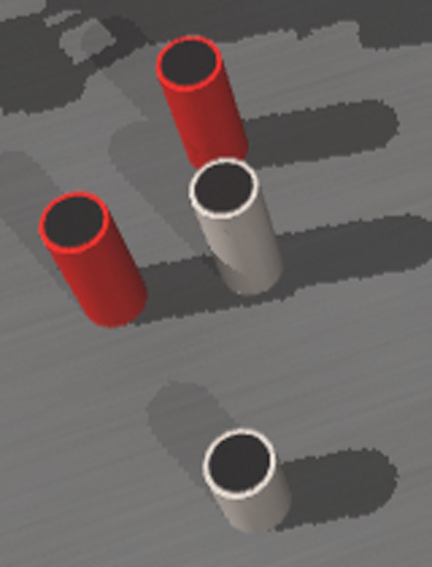

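Crop confirms it: the grey tall tube is at scene (205,258), with no red. The gauge crop shows the slot wide at the image top (world +x) and narrowing downward. Now the gauge geometry.

```bash
cat > g.py <<'E'
from h import *
def analyse():
    W=np.concatenate([cloud(load('top0')).reshape(-1,3),cloud(load('scene0')).reshape(-1,3)])
    W=W[~np.isnan(W[:,0])]
    return W
E
python3 - <<'E'
from h import *
for n in ['top0','scene0']:
    c=load(n); W=cloud(c); 
    box=(W[...,0]>.36)&(W[...,0]<.72)&(W[...,1]>.0)&(W[...,1]<.3)
    m=(box&(W[...,2]>.0245)&(W[...,2]<.0305)).astype(np.uint8)
    k,l,st,ce=cv2.connectedComponentsWithStats(m)
    for i in range(1,k):
        if st[i,4]<40: continue
        P=W[l==i]; r=cv2.minAreaRect((P[:,:2]*1000).astype(np.float32))
        print(n,st[i].tolist(),P[:,2].mean().round(4),np.round(r[0],1),np.round(r[1],1),round(r[2],2)); print(cv2.boxPoints(r).round(1).tolist())
    m=box&(W[...,2]>.083)&(W[...,2]<.1); P=W[m]; r=cv2.minAreaRect((P[:,:2]*1000).astype(np.float32)); print('tab',r,P[:,2].mean())
    m=box&(W[...,2]>.006)&(W[...,2]<.012); P=W[m]; r=cv2.minAreaRect((P[:,:2]*1000).astype(np.float32)); print('plate',r,P[:,2].mean()); print(cv2.boxPoints(r).round(1).tolist())
E
```

```text
top0 [237, 126, 16, 117, 1575] 0.0277 [559.6  42.3] [185.4  24.5] 0.71
[[466.79998779296875, 53.400001525878906], [467.1000061035156, 28.899999618530273], [652.4000244140625, 31.200000762939453], [652.0999755859375, 55.70000076293945]]
top0 [184, 135, 32, 113, 969] 0.0276 [547.2 114.9] [179.7  16.3] 12.54
[[457.70001220703125, 103.30000305175781], [461.29998779296875, 87.4000015258789], [636.7000122070312, 126.4000015258789], [633.0999755859375, 142.39999389648438]]
tab ((574.910400390625, 189.70762634277344), (14.173456192016602, 28.387420654296875), 12.973469734191895) 0.08919885488906118
plate ((559.958251953125, 112.6796875), (253.5258331298828, 235.39657592773438), 12.239864349365234) 0.008093138725459009
[[411.1000061035156, 200.8000030517578], [461.0, -29.200000762939453], [708.7999877929688, 24.5], [658.9000244140625, 254.60000610351562]]
scene0 [393, 222, 69, 79, 709] 0.0278 [546.7 113.9] [182.   17.3] 12.73
[[456.0, 102.30000305175781], [459.79998779296875, 85.4000015258789], [637.4000244140625, 125.5], [633.5, 142.5]]
scene0 [364, 233, 57, 94, 1166] 0.0278 [558.7  41.9] [186.7  25.3] 0.9
[[465.1000061035156, 53.099998474121094], [465.5, 27.799999237060547], [652.2000122070312, 30.700000762939453], [651.7999877929688, 56.0]]
tab ((574.9819946289062, 189.30010986328125), (15.222407341003418, 29.37052345275879), 13.397350311279297) 0.08926674067078887
plate ((537.5610961914062, 140.17098999023438), (294.959716796875, 280.2015075683594), 0.04983057081699371) 0.00839867469181507
[[390.0, 280.1000061035156], [390.20001220703125, -0.10000000149011612], [685.2000122070312, 0.20000000298023224], [684.9000244140625, 280.3999938964844]]
```

```bash
cat >> h.py <<'E'
from scipy.spatial.transform import Rotation as R
A=np.deg2rad(12.35); O=np.array([.5517,.0929])
XG=-np.array([np.cos(A),np.sin(A)]); YG=np.array([np.sin(A),-np.cos(A)])
def g2w(x,y): return O+x*XG+y*YG
def w2g(p): d=np.array(p[:2])-O; return d@XG,d@YG
def rel(x,y,z,ang=A):
    o=robot.get_obs(); M=R.from_quat(o['tool_rot']).as_matrix()
    s=M.T@(np.array([x,y,z])-o['position'])
    a=np.arctan2(M[1,1],M[0,1]); t=-((ang-a+np.pi/2)%np.pi-np.pi/2)
    print('t',round(float(o['time']),2),'pos',o['position'].round(4),'gauge',np.round(w2g(o['position']),4),'F',o['ft_force'].round(1),'w',round(float(o['grip_width']),4),'SHIFT',s.round(4),'TURN',round(t,4),'tilt',M[:,2].round(3))
E
python3 -c "
from h import *
rel(.46,-.2545,.18)"
```

```text
t 0.15 pos [ 0.1768 -0.5989  0.2218] gauge [0.5142 0.5956] F [-0.3  0.2  0.5] w 0.0871 SHIFT [ 0.3691 -0.2501  0.0423] TURN -1.4995 tilt [-0.     0.002 -1.   ]
```

Emit:
send_rows(
  steps=[0.07, 0.046, -0.031, 0, -0.18, 0.07, 0.092, -0.062, 0, -0.36, 0.07, 0.138, -0.094, 0, -0.54, 0.07, 0.185, -0.125, 0, -0.72, 0.07, 0.231, -0.156, 0, -0.9, 0.07, 0.277, -0.188, 0.01, -1.08, 0.07, 0.323, -0.219, 0.02, -1.26, 0.07, 0.369, -0.25, 0.03, -1.44],
)

```text
time: 1.15
position: [0.4609, -0.2532, 0.192]
tool_rot: [0.648, 0.762, 0.001, -0.0]
ft_force: [0.2, -0.4, 0.3]
grip_width: 0.07
```

```bash
python3 -c "
from h import *
rel(.46,-.2545,.0563)"
```

```text
t 1.15 pos [ 0.4609 -0.2532  0.192 ] gauge [0.1627 0.3187] F [ 0.2 -0.4  0.3] w 0.07 SHIFT [-0.0013 -0.0012  0.1357] TURN -0.0538 tilt [-0.     0.001 -1.   ]
```

Emit:
send_rows(
  steps=[0.07, -0.0013, -0.0012, 0.0, -0.054, 0.07, -0.0013, -0.0012, 0.03, -0.054, 0.07, -0.0013, -0.0012, 0.06, -0.054, 0.07, -0.0013, -0.0012, 0.09, -0.054, 0.07, -0.0013, -0.0012, 0.115, -0.054, 0.07, -0.0013, -0.0012, 0.13, -0.054, 0.07, -0.0013, -0.0012, 0.1357, -0.054, 0.07, -0.0013, -0.0012, 0.1357, -0.054],
  force=20,
)

```text
time: 2.15
position: [0.4601, -0.2546, 0.0564]
tool_rot: [0.627, 0.779, 0.001, -0.0]
ft_force: [0.1, -0.1, -0.8]
grip_width: 0.0699
```

```bash
python3 -c "
from h import *
rel(.46,-.2545,.0563); snap('scene','s1',(120,150,320,400),2.4); snap('wrist','w1')"
```

```text
t 2.15 pos [ 0.4601 -0.2546  0.0564] gauge [0.1638 0.3199] F [ 0.1 -0.1 -0.8] w 0.0699 SHIFT [ 0.0001 -0.0001  0.0001] TURN 0.0002 tilt [ 0.     0.001 -1.   ]
```

View pics/s1.png

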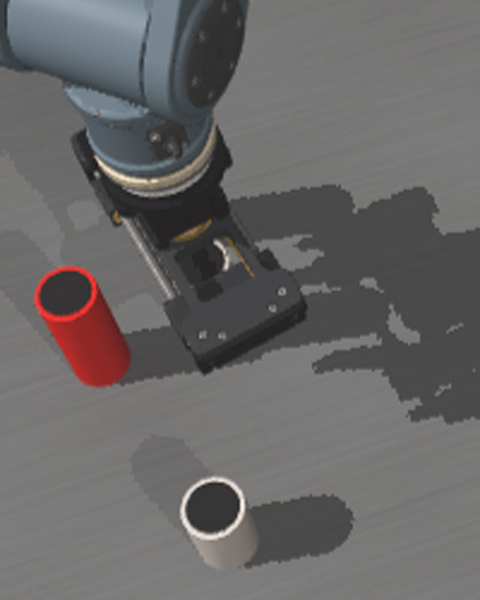

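View pics/w1.png

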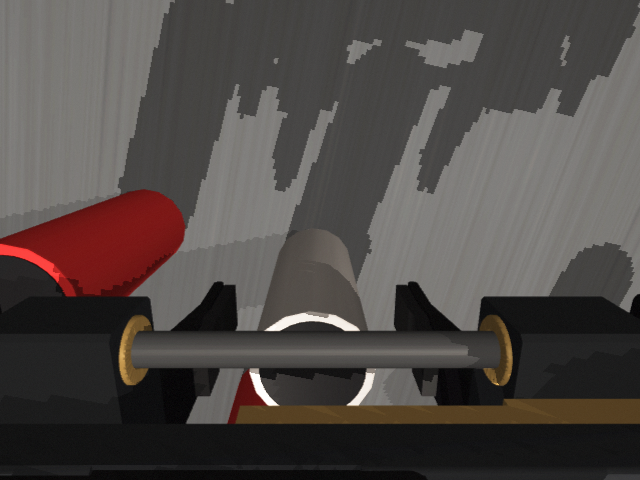

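Wrist: the grey tube (rim 250–375, 360) is centred between the fingers (235 and 397), with the red ones clear to the side. Now close and lift.

Emit:
send_rows(
  steps=[0.03, 0, 0, 0, 0, 0.03, 0, 0, 0, 0, 0.03, 0, 0, 0, 0, 0.03, 0, 0, 0, 0, 0.03, 0, 0, -0.01, 0, 0.03, 0, 0, -0.03, 0, 0.03, 0, 0, -0.055, 0, 0.03, 0, 0, -0.075, 0],
  force=25,
)

```text
time: 3.25
position: [0.4602, -0.2546, 0.1329]
tool_rot: [0.627, 0.779, 0.001, 0.0]
ft_force: [0.3, -0.7, -3.8]
grip_width: 0.0415
```

```bash
python3 -c "
from h import *
rel(*g2w(-.065,.0185),.135)"
```

```text
t 3.25 pos [ 0.4602 -0.2546  0.1329] gauge [0.1638 0.3199] F [ 0.3 -0.7 -3.8] w 0.0415 SHIFT [ 0.3014  0.2288 -0.0017] TURN 0.0003 tilt [ 0.001  0.001 -1.   ]
```

Emit:
send_rows(
  steps=[0.03, 0.025, 0.019, 0, 0, 0.03, 0.065, 0.049, 0, 0, 0.03, 0.11, 0.083, 0, 0, 0.03, 0.155, 0.118, 0, 0, 0.03, 0.2, 0.152, 0, 0, 0.03, 0.245, 0.186, 0, 0, 0.03, 0.285, 0.216, 0, 0, 0.03, 0.3014, 0.2288, 0, 0],
)

```text
time: 4.25
position: [0.6193, 0.0917, 0.1332]
tool_rot: [0.626, 0.78, 0.001, -0.0]
ft_force: [0.7, -0.1, -3.5]
grip_width: 0.0415
```

```bash
python3 -c "
from h import *
rel(*g2w(-.065,.0185),.0645); snap('top','t2',(120,80,340,290),2.7);snap('scene','s2',(300,130,540,370),2.5)"
```

```text
t 4.25 pos [0.6193 0.0917 0.1332] gauge [-0.0658  0.0157] F [ 0.7 -0.1 -3.5] w 0.0415 SHIFT [-0.0029 -0.0009  0.0687] TURN 0.0033 tilt [ 0.001  0.001 -1.   ]
```

View pics/t2.png

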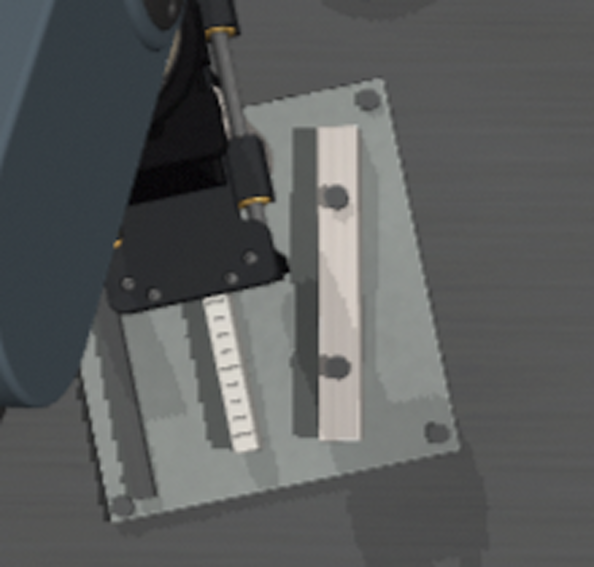

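View pics/s2.png

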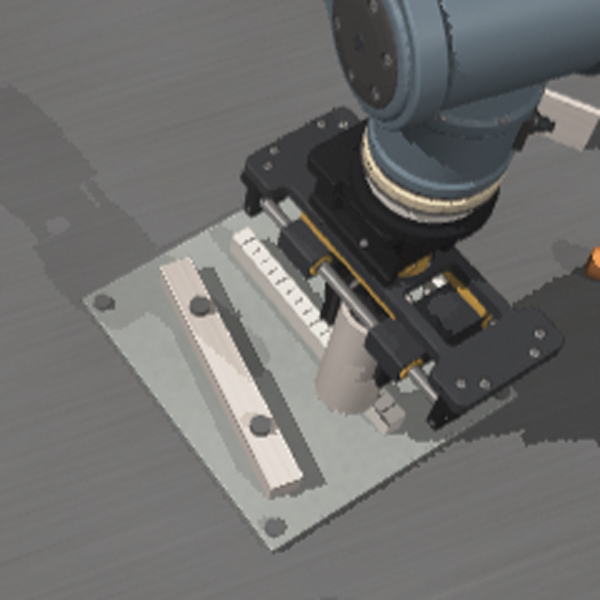

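The tube hangs over the wide end, between fence and jaw. Lowering.

Emit:
send_rows(
  steps=[0.03, -0.0029, -0.0009, 0.0, 0.003, 0.03, -0.0029, -0.0009, 0.02, 0.003, 0.03, -0.0029, -0.0009, 0.04, 0.003, 0.03, -0.0029, -0.0009, 0.055, 0.003, 0.03, -0.0029, -0.0009, 0.062, 0.003, 0.03, -0.0029, -0.0009, 0.065, 0.003, 0.03, -0.0029, -0.0009, 0.0665, 0.003, 0.03, -0.0029, -0.0009, 0.0665, 0.003],
)

```text
time: 5.35
position: [0.6194, 0.0878, 0.0671]
tool_rot: [0.627, 0.779, 0.001, 0.0]
ft_force: [-0.6, -0.1, -3.6]
grip_width: 0.042
```

Emit:
send_rows(
  steps=[0.03, 0, 0, 0.001, 0, 0.03, 0, 0, 0.002, 0, 0.03, 0, 0, 0.003, 0, 0.03, 0, 0, 0.003, 0],
)

```text
time: 5.85
position: [0.6197, 0.0879, 0.0651]
tool_rot: [0.627, 0.779, 0.001, 0.001]
ft_force: [-1.3, -0.1, 5.1]
grip_width: 0.0417
```

Emit:
send_rows(
  steps=[0.055, 0, 0, 0, 0, 0.055, 0, 0, 0.0, 0, 0.055, 0, 0, 0.005, 0, 0.055, 0, 0, 0.012, 0, 0.055, 0, 0, 0.0145, 0, 0.055, 0, 0, 0.0145, 0],
  force=12,
)

```text
time: 6.6
position: [0.6194, 0.0879, 0.05]
tool_rot: [0.627, 0.779, 0.001, 0.0]
ft_force: [-0.1, 0.1, 0.4]
grip_width: 0.0548
```

```bash
python3 -c "
from h import *
rel(*g2w(-.065,.0185),.05); snap('scene','s3',(300,130,540,370),2.5); snap('wrist','w3')"
```

```text
t 6.6 pos [0.6194 0.0879 0.05  ] gauge [-0.065   0.0194] F [-0.1  0.1  0.4] w 0.0548 SHIFT [ 0.0009 -0.      0.    ] TURN 0.0006 tilt [ 0.002  0.001 -1.   ]
```

View pics/s3.png

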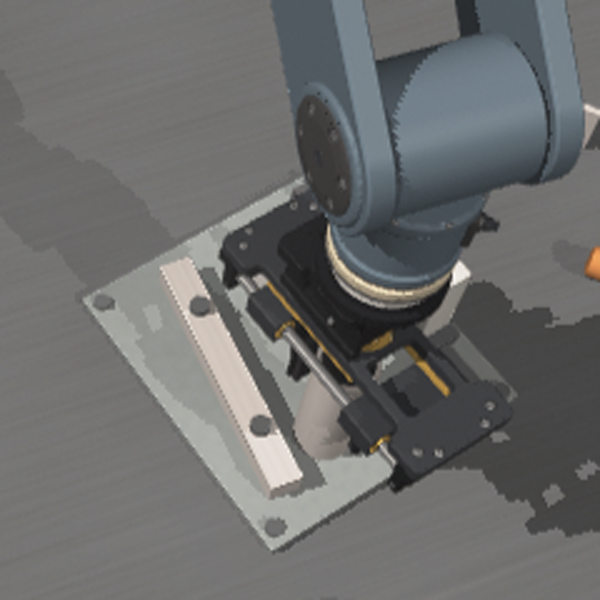

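View pics/w3.png

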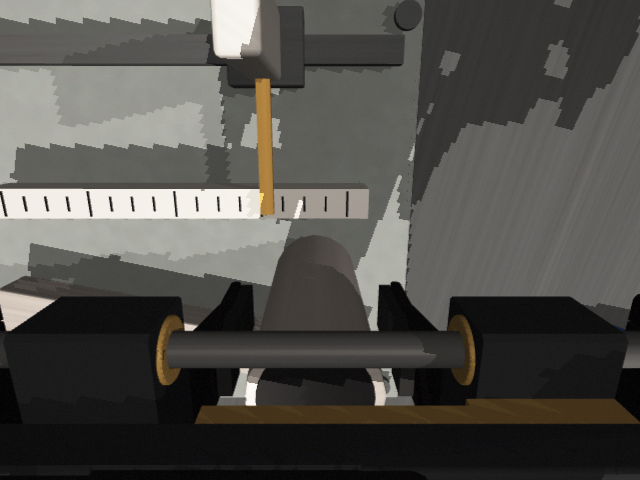

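The tube stands free and upright in the wide end, between the fingers. Regrip lightly and slide along the slot's bisector to just short of the predicted wedge (gauge x ≈ 61 mm).

Emit:
send_rows(
  steps=[0.03, 0, 0, 0, 0, 0.03, 0, 0, 0, 0, 0.03, 0, 0, 0, 0, 0.03, 0.001, -0.01, 0, 0, 0.03, 0.003, -0.025, 0, 0, 0.03, 0.005, -0.04, 0, 0, 0.03, 0.0065, -0.055, 0, 0, 0.03, 0.008, -0.07, 0, 0],
  force=12,
)

```text
time: 7.7
position: [0.5501, 0.0805, 0.0508]
tool_rot: [0.627, 0.779, 0.002, 0.002]
ft_force: [2.2, 0.4, -2.2]
grip_width: 0.0419
```

```bash
python3 -c "
from h import *
rel(*g2w(.05,.0071),.05)"
```

```text
t 7.7 pos [0.5501 0.0805 0.0508] gauge [0.0042 0.0117] F [ 2.2  0.4 -2.2] w 0.0419 SHIFT [ 0.0047 -0.0458  0.0005] TURN 0.0004 tilt [ 0.006  0.001 -1.   ]
```

Emit:
send_rows(
  steps=[0.03, 0.001, -0.008, 0.0008, 0, 0.03, 0.002, -0.018, 0.001, 0, 0.03, 0.003, -0.028, 0.001, 0, 0.03, 0.004, -0.038, 0.001, 0, 0.03, 0.0047, -0.045, 0.001, 0, 0.03, 0.0047, -0.045, 0.001, 0],
)

```text
time: 8.45
position: [0.5078, 0.0751, 0.0508]
tool_rot: [0.627, 0.779, 0.004, 0.005]
ft_force: [3.3, 0.7, 4.6]
grip_width: 0.0418
```

```bash
python3 -c "
from h import *
rel(*g2w(.061,.006),.05); snap('wrist','w4');snap('top','t4',(120,80,340,290),2.7)"
```

```text
t 8.45 pos [0.5078 0.0751 0.0508] gauge [0.0467 0.008 ] F [3.3 0.7 4.6] w 0.0418 SHIFT [ 0.002  -0.0144  0.0006] TURN 0.0003 tilt [ 0.012  0.    -1.   ]
```

View pics/w4.png

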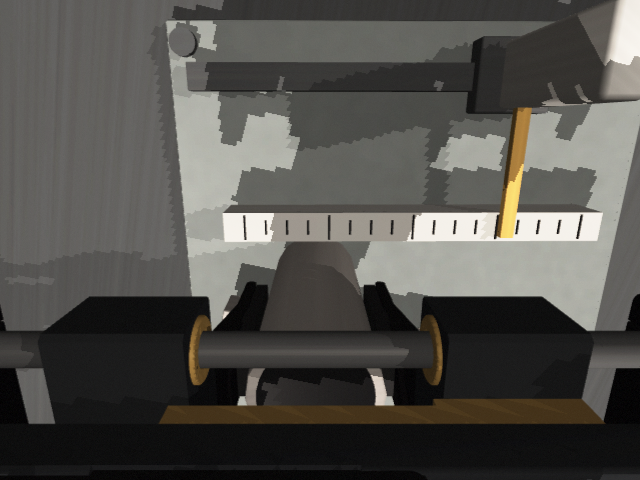

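View pics/t4.png

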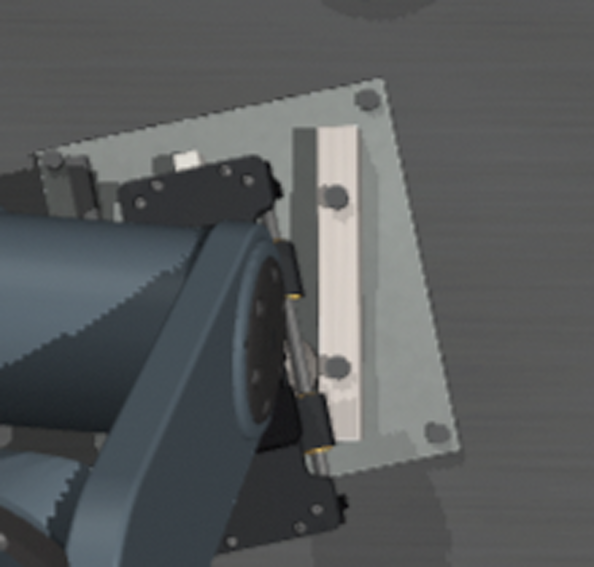

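Emit:
send_rows(
  steps=[0.05, 0, 0, 0.0, 0, 0.05, 0, 0, 0.0, 0, 0.05, 0, 0, 0.0005, 0],
)

```text
time: 8.93
position: [0.5064, 0.0752, 0.0498]
tool_rot: [0.627, 0.779, 0.003, 0.003]
ft_force: [-0.4, 0.2, 1.1]
grip_width: 0.05
```

```bash
python3 -c "
from h import *
rel(*g2w(.061,.006),.05); snap('wrist','w5')"
```

```text
t 8.93 pos [0.5064 0.0752 0.0498] gauge [0.048  0.0076] F [-0.4  0.2  1.1] w 0.05 SHIFT [ 0.0016 -0.0129 -0.0003] TURN 0.0006 tilt [ 0.009  0.    -1.   ]
```

View pics/w5.png

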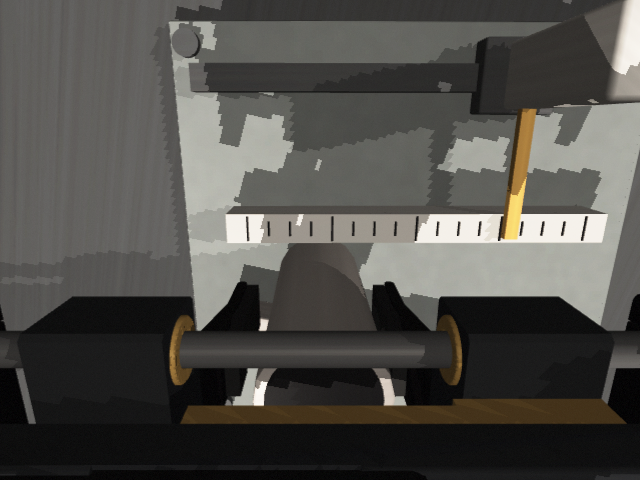

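Emit:
send_rows(
  steps=[0.03, 0, 0, 0.0, 0, 0.03, 0, 0, 0.0, 0, 0.03, 0.0005, -0.004, 0.0, 0, 0.03, 0.001, -0.007, 0, 0, 0.03, 0.0013, -0.01, 0, 0, 0.03, 0.0016, -0.012, 0, 0, 0.03, 0.0016, -0.013, 0, 0, 0.03, 0.0016, -0.014, 0, 0],
  force=10,
)

```text
time: 9.98
position: [0.4933, 0.074, 0.0498]
tool_rot: [0.627, 0.779, 0.004, 0.004]
ft_force: [3.5, 2.8, -0.5]
grip_width: 0.0416
```

```bash
python3 -c "
from h import *
rel(*g2w(.061,.006),.05); snap('wrist','w6')"
```

```text
t 9.97 pos [0.4933 0.074  0.0498] gauge [0.0611 0.006 ] F [ 3.5  2.8 -0.5] w 0.0416 SHIFT [-0.      0.0001 -0.0002] TURN 0.0002 tilt [ 0.011  0.001 -1.   ]
```

View pics/w6.png

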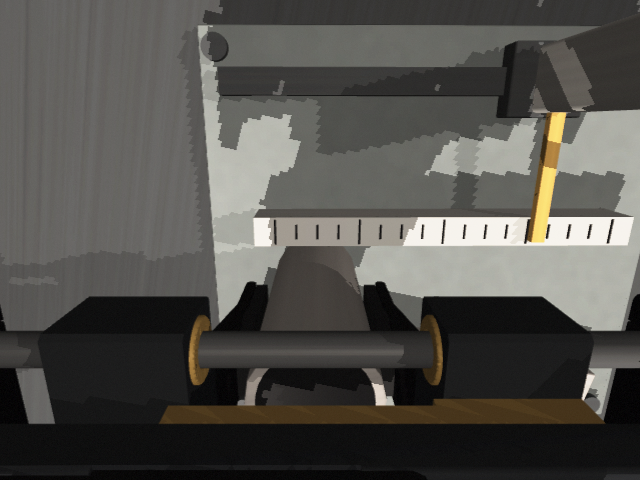

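Emit:
send_rows(
  steps=[0.03, 0.0003, -0.0015, 0.0, 0, 0.03, 0.0006, -0.003, 0.0, 0, 0.03, 0.0008, -0.004, 0, 0, 0.03, 0.0008, -0.005, 0, 0],
)

```text
time: 10.52
position: [0.4918, 0.0738, 0.05]
tool_rot: [0.627, 0.779, 0.006, 0.007]
ft_force: [7.9, 4.7, -5.1]
grip_width: 0.0415
```

```bash
python3 -c "
from h import *
rel(*g2w(.061,.006),.05); print(XG@robot.get_obs()['ft_force'][:2],YG@robot.get_obs()['ft_force'][:2])"
```

```text
t 10.53 pos [0.4918 0.0738 0.05  ] gauge [0.0626 0.0058] F [ 7.9  4.7 -5.1] w 0.0415 SHIFT [-0.0002  0.0016  0.    ] TURN -0.0004 tilt [ 0.019  0.001 -1.   ]
-8.737839644969423 -2.8838370553044292
```

Emit:
send_rows(
  steps=[0.048, 0, 0, 0.0, 0, 0.048, 0, 0, 0.0, 0, 0.06, 0, 0.0, 0, 0, 0.06, 0, 0.0, 0, 0],
)

```text
time: 11.02
position: [0.4911, 0.0737, 0.0499]
tool_rot: [0.627, 0.779, 0.006, 0.007]
ft_force: [0.9, -0.2, -0.2]
grip_width: 0.0577
```

```bash
python3 -c "
from h import *
rel(*g2w(.061,.006),.05);  snap('wrist','w7');snap('scene','s7',(300,130,540,370),2.5)"
```

```text
t 11.03 pos [0.4911 0.0737 0.0499] gauge [0.0633 0.0058] F [ 0.9 -0.2 -0.2] w 0.0577 SHIFT [-0.0002  0.0023 -0.    ] TURN -0.0004 tilt [ 0.018  0.001 -1.   ]
```

View pics/w7.png

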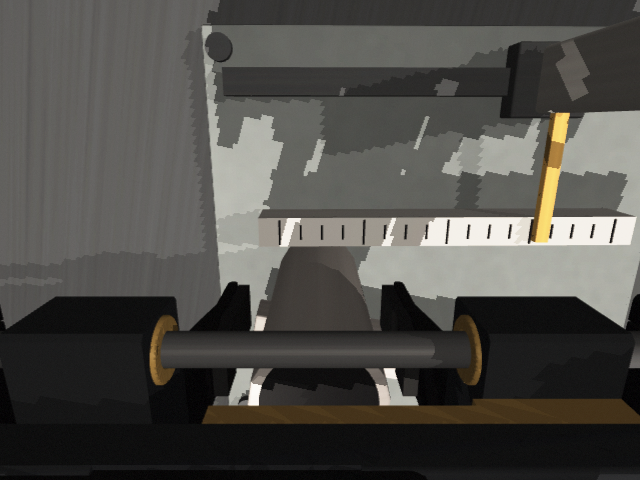

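View pics/s7.png

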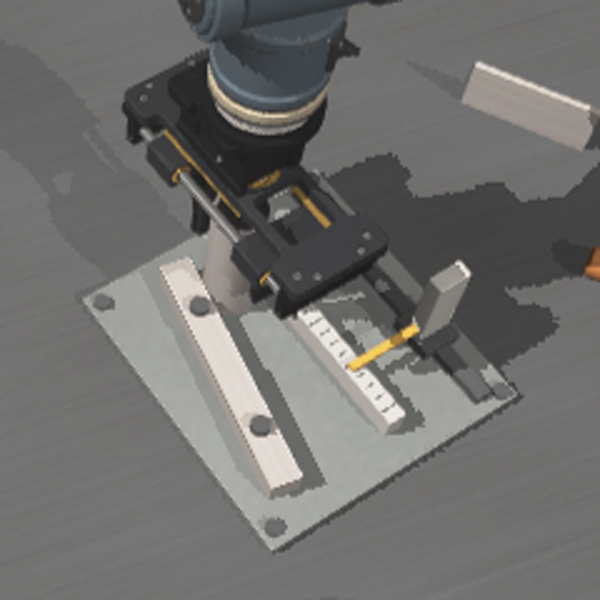

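Emit:
send_rows(
  steps=[0.075, 0, 0.0023, 0.0, 0, 0.075, 0, 0.0023, 0.0, 0, 0.075, 0, 0.0023, -0.03, 0, 0.075, 0, 0.002, -0.07, 0, 0.075, 0, 0.002, -0.11, 0, 0.075, 0.02, 0.03, -0.11, 0, 0.075, 0.055, 0.07, -0.11, 0, 0.075, 0.09, 0.1, -0.11, 0],
)

```text
time: 12.12
position: [0.5693, 0.184, 0.1619]
tool_rot: [0.627, 0.779, 0.007, 0.007]
ft_force: [1.0, 0.1, -0.4]
grip_width: 0.0751
```

```bash
python3 -c "
from h import *
rel(*g2w(-.0433,-.0895),.055);  snap('wrist','w8');snap('scene','s8',(300,130,540,370),2.5);snap('top','t8',(120,80,340,290),2.7)"
```

```text
t 12.12 pos [0.5693 0.184  0.1619] gauge [-0.0367 -0.0852] F [ 1.   0.1 -0.4] w 0.0751 SHIFT [0.0047 0.0045 0.107 ] TURN -0.0011 tilt [ 0.02   0.001 -1.   ]
```

View pics/w8.png

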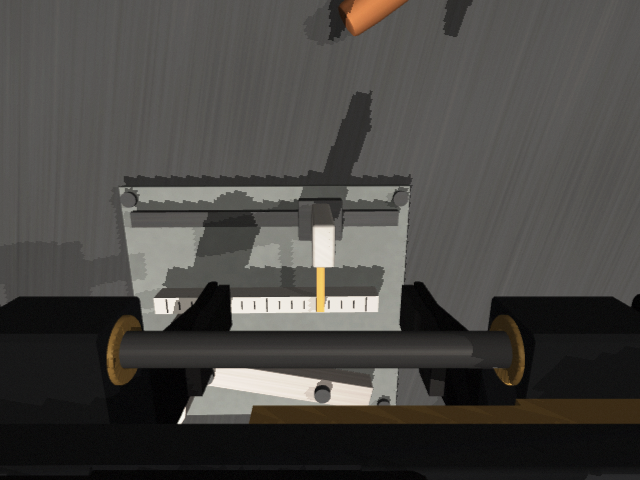

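View pics/s8.png

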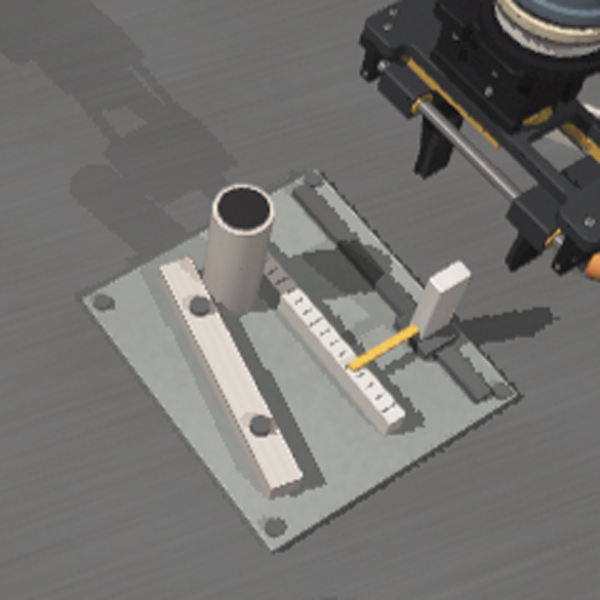

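View pics/t8.png

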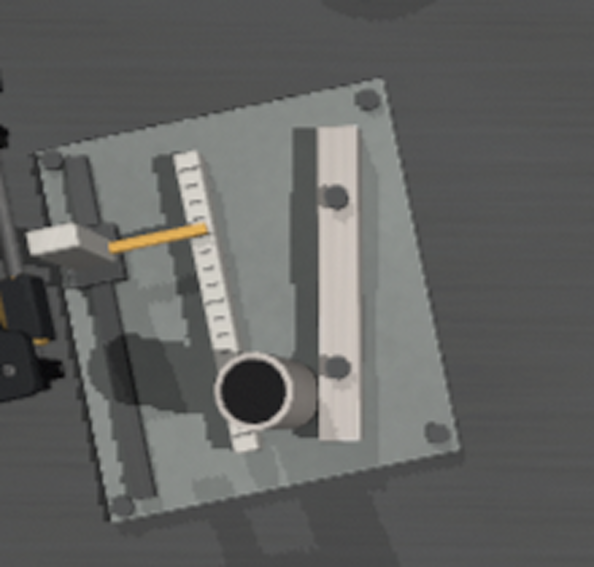

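The tube stands free in the slot, apparently against both jaws, and the gripper is clear. Next I'll measure its position, its upright lean and the gap to each jaw.

```bash
cat > m.py <<'E'
from h import *
from scipy.optimize import least_squares
def circ(P):
    A=np.c_[2*P[:,:2],np.ones(len(P))]; x=np.linalg.lstsq(A,(P[:,:2]**2).sum(1),rcond=None)[0]
    return x[:2],np.sqrt(x[2]+x[0]**2+x[1]**2)
def tube(fn,c0=(.493,.074)):
    W=cloud(load(fn)).reshape(-1,3); W=W[~np.isnan(W[:,0])]
    r=np.hypot(W[:,0]-c0[0],W[:,1]-c0[1]); N=W[r<.03]
    Rm=N[N[:,2]>.108]; c,rr=circ(Rm); print(fn,'rim z',Rm[:,2].mean().round(4),'c',c.round(4),'r',rr.round(4),'gauge',np.round(w2g(c),4),len(Rm))
    S=N[(N[:,2]>.035)&(N[:,2]<.105)]
    S=S[np.hypot(*(S[:,:2]-c).T)>.0175]
    f=lambda p: np.hypot(S[:,0]-p[0]-p[2]*(S[:,2]-.06),S[:,1]-p[1]-p[3]*(S[:,2]-.06))-.021
    s=least_squares(f,[*c,0,0],loss='soft_l1',f_scale=.001); print('  axis at z.06',s.x[:2].round(4),'gauge',np.round(w2g(s.x),4),'lean',s.x[2:].round(4),'rms',np.sqrt((s.fun**2).mean()).round(5),len(S))
def tab(fn):
    W=cloud(load(fn)); m=(W[...,0]>.4)&(W[...,0]<.72)&(W[...,1]>.1)&(W[...,1]<.3)&(W[...,2]>.084)&(W[...,2]<.093)
    P=W[m]; r=cv2.minAreaRect((P[:,:2]*1000).astype(np.float32)); c=np.array(r[0])/1000; print(fn,'tab',c.round(4),np.round(r[1],1),'gauge',np.round(w2g(c),4),len(P))
def jawfit(fn):
    W=cloud(load(fn))
E
python3 -c "
from m import *
for f in ['t8','s8']: tube(f); tab(f)
# control: tube lean before, original place
for f in ['top0','scene0']:
  W=cloud(load(f))
  tube(f,(.46,-.2545)) if 0 else None
"
```

```text
t8 rim z 0.1133 c [0.4915 0.0729] r 0.0147 gauge [0.0631 0.0067] 671
  axis at z.06 [0.4926 0.0741] gauge [0.0618 0.0057] lean [-0.022  -0.0069] rms 0.00025 203
t8 tab [0.5748 0.1898] [14.6 28.5] gauge [-0.0433 -0.0897] 194
s8 rim z 0.1136 c [0.492  0.0726] r 0.0152 gauge [0.0627 0.0071] 437
  axis at z.06 [0.4912 0.0739] gauge [0.0632 0.0056] lean [-0.0155 -0.0065] rms 0.00079 528
s8 tab [0.5747 0.1891] [13.8 29.2] gauge [-0.043  -0.0891] 135
```

```bash
python3 -c "
from m import *
def t2(fn,c0):
    W=cloud(load(fn)).reshape(-1,3); W=W[~np.isnan(W[:,0])]
    N=W[np.hypot(W[:,0]-c0[0],W[:,1]-c0[1])<.03]
    c,rr=circ(N[N[:,2]>.100]); S=N[(N[:,2]>.027)&(N[:,2]<.097)]; S=S[np.hypot(*(S[:,:2]-c).T)>.0175]
    f=lambda p: np.hypot(S[:,0]-p[0]-p[2]*(S[:,2]-.052),S[:,1]-p[1]-p[3]*(S[:,2]-.052))-.021
    s=least_squares(f,[*c,0,0],loss='soft_l1',f_scale=.001); print(fn,c.round(4),s.x.round(4))
for f in ['top0','scene0']: t2(f,(.46,-.2545)); t2(f,(.3644,-.2527)); t2(f,(.4513,-.3434))
# floor clearance: lowest side points per side
for f in ['t8','s8']:
    W=cloud(load(f)); 
"
```

```text
top0 [ 0.4597 -0.2541] [ 4.598e-01 -2.550e-01  1.000e-04 -3.000e-04]
top0 [ 0.3646 -0.2526] [ 3.640e-01 -2.534e-01  2.000e-04  8.000e-04]
top0 [ 0.4514 -0.3429] [ 0.4515 -0.344  -0.001  -0.0007]
scene0 [ 0.4604 -0.2546] [ 0.4585 -0.2546  0.0007 -0.0017]
scene0 [ 0.3651 -0.2532] [ 3.629e-01 -2.532e-01 -3.000e-04  3.100e-03]
scene0 [ 0.4521 -0.3433] [ 0.4502 -0.3437  0.0008 -0.0021]
```

The tube leans about 1.2° towards the narrow end (it was 0.0° before, measured the same way), because the gripper tilted under load. I'll press lightly on the rear half of its top to seat the base flat, then check the wedge again.

```bash
python3 -c "
from h import *
rel(*g2w(.045,.0065),.125)"
```

```text
t 12.28 pos [0.5685 0.1846 0.1613] gauge [-0.036 -0.086] F [-0.  -1.  -0.8] w 0.0747 SHIFT [-0.0922 -0.0819  0.035 ] TURN 0.0027 tilt [ 0.019  0.001 -1.   ]
```

Emit:
send_rows(
  steps=[0, -0.015, -0.013, 0, 0, 0, -0.04, -0.035, 0, 0, 0, -0.065, -0.058, 0, 0, 0, -0.085, -0.075, 0, 0, 0, -0.0922, -0.0819, 0, 0, 0, -0.0922, -0.0819, 0.015, 0, 0, -0.0922, -0.0819, 0.035, 0, 0, -0.0922, -0.0819, 0.035, 0],
)

```text
time: 13.28
position: [0.5079, 0.0774, 0.1231]
tool_rot: [0.626, 0.78, 0.005, 0.005]
ft_force: [-0.4, -0.2, 0.4]
grip_width: 0.0044
```

```bash
python3 -c "
from h import *
rel(*g2w(.045,.0065),.113);snap('scene','s9',(300,130,540,370),2.5)"
```

```text
t 13.28 pos [0.5079 0.0774 0.1231] gauge [0.0461 0.0058] F [-0.4 -0.2  0.4] w 0.0044 SHIFT [-0.0007  0.001   0.0102] TURN 0.0031 tilt [ 0.015  0.001 -1.   ]
```

View pics/s9.png

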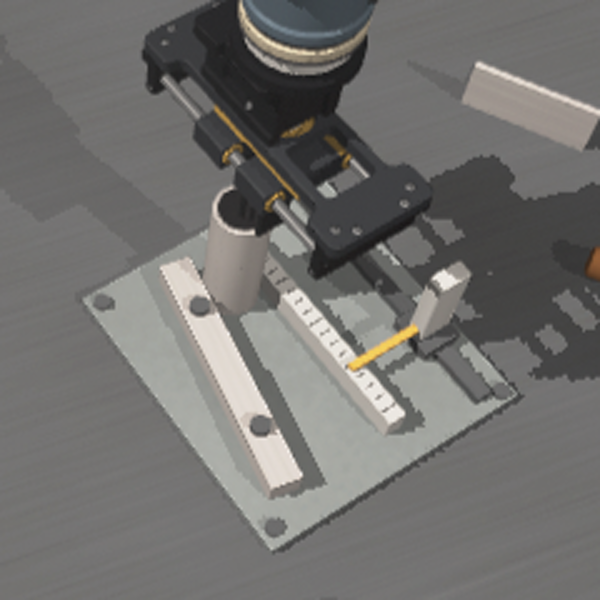

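Emit:
send_rows(
  steps=[0, -0.0007, 0.001, 0.005, 0, 0, -0.0007, 0.001, 0.009, 0, 0, -0.0007, 0.001, 0.0105, 0, 0, -0.0007, 0.001, 0.0115, 0, 0, -0.0007, 0.001, 0.0115, 0],
)

```text
time: 13.95
position: [0.5117, 0.0773, 0.1136]
tool_rot: [0.626, 0.78, 0.007, 0.008]
ft_force: [1.2, 2.3, 5.2]
grip_width: 0.0003
```

```bash
python3 -c "
from h import *
rel(*g2w(.045,.0065),.113)"
```

```text
t 13.95 pos [0.5117 0.0773 0.1136] gauge [0.0424 0.0067] F [1.2 2.3 5.2] w 0.0003 SHIFT [ 0.0002 -0.0026  0.0006] TURN 0.0028 tilt [ 0.021  0.002 -1.   ]
```

Emit:
send_rows(
  steps=[0, 0, 0, 0.001, 0, 0, 0, 0, 0.002, 0, 0, 0, 0, 0.003, 0, 0, 0, 0, 0.003, 0],
)

```text
time: 14.45
position: [0.514, 0.0775, 0.1133]
tool_rot: [0.626, 0.78, 0.009, 0.01]
ft_force: [-0.7, 1.3, 17.0]
grip_width: 0.0004
```

```bash
python3 -c "
from h import *
rel(*g2w(.045,.0065),.113)"
```

```text
t 14.45 pos [0.514  0.0775 0.1133] gauge [0.0402 0.007 ] F [-0.7  1.3 17. ] w 0.0004 SHIFT [ 0.0005 -0.0048  0.0002] TURN 0.0026 tilt [ 0.027  0.002 -1.   ]
```

Emit:
send_rows(
  steps=[0, 0, 0, -0.004, 0, 0, 0, 0, -0.02, 0, 0, 0, 0, -0.05, 0, 0, 0.03, 0.02, -0.05, 0, 0.04, 0.06, 0.04, -0.05, 0, 0.04, 0.095, 0.06, -0.05, 0, 0.04, 0.1, 0.077, -0.05, 0, 0.04, 0.1, 0.077, -0.05, 0],
)

```text
time: 15.45
position: [0.5665, 0.1922, 0.1644]
tool_rot: [0.625, 0.78, 0.009, 0.01]
ft_force: [-0.0, -0.8, 0.2]
grip_width: 0.032
```

```bash
python3 -c "
from m import *
rel(*g2w(-.0433,-.0895),.055);snap('scene','s10',(300,130,540,370),2.5);snap('top','t10',(120,80,340,290),2.7)
for f in ['t10','s10']: tube(f); tab(f)"
```

```text
t 15.45 pos [0.5665 0.1922 0.1644] gauge [-0.0357 -0.0938] F [-0.  -0.8  0.2] w 0.032 SHIFT [-0.0039  0.0047  0.1096] TURN 0.0039 tilt [ 0.027  0.002 -1.   ]
t10 rim z 0.113 c [0.4934 0.0736] r 0.0147 gauge [0.0611 0.0064] 668
  axis at z.06 [0.4937 0.0744] gauge [0.0606 0.0056] lean [-0.0008  0.002 ] rms 0.00022 215
t10 tab [0.5748 0.19  ] [14.7 28.9] gauge [-0.0434 -0.09  ] 195
s10 rim z 0.1132 c [0.494  0.0734] r 0.0152 gauge [0.0605 0.0067] 434
  axis at z.06 [0.4923 0.0744] gauge [0.062  0.0054] lean [ 0.0034 -0.001 ] rms 0.00073 514
s10 tab [0.5756 0.1888] [15.5 28.8] gauge [-0.0439 -0.0886] 135
```

View pics/s10.png

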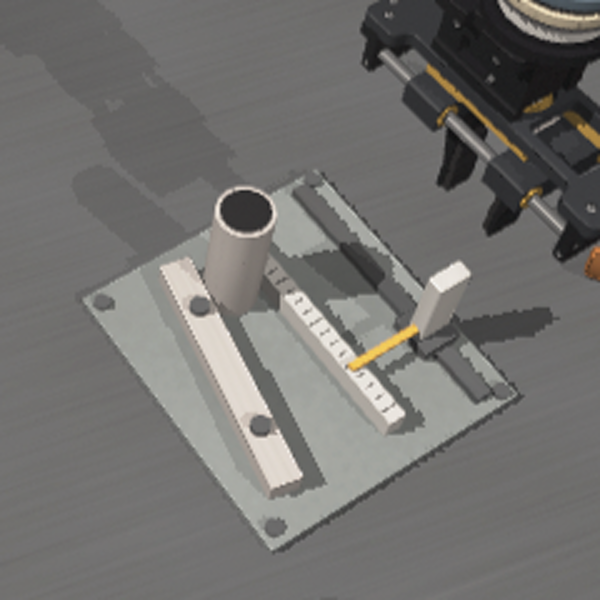

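Lean is now 0.0–0.2°, but levelling may have moved the foot back by about 0.3 mm. I'll push it again to seat it firmly. This time the jaws go across the slot, so the tool's tilt cannot lean the tube.

```bash
python3 -c "
from h import *
print(robot.get_obs()['q'].round(2))
rel(.493,.074,.135,A+np.pi/2)"
```

```text
[ 0.14  0.55  1.58 -0.    0.98 -0.08]
t 15.55 pos [0.565  0.1911 0.1643] gauge [-0.034  -0.0931] F [0.1 0.2 0.3] w 0.0372 SHIFT [-0.0987 -0.0963  0.0274] TURN -1.5682 tilt [ 0.024  0.001 -1.   ]
```

Emit:
send_rows(
  steps=[0.08, -0.012, -0.012, 0, -0.18, 0.08, -0.025, -0.024, 0, -0.36, 0.08, -0.037, -0.036, 0, -0.54, 0.08, -0.05, -0.048, 0, -0.72, 0.08, -0.062, -0.06, 0, -0.9, 0.08, -0.075, -0.072, 0, -1.08, 0.08, -0.09, -0.085, 0, -1.26, 0.08, -0.0987, -0.0963, 0, -1.44],
)

```text
time: 16.55
position: [0.4907, 0.0725, 0.1623]
tool_rot: [-0.046, 0.999, -0.0, 0.011]
ft_force: [0.2, 0.3, -0.3]
grip_width: 0.08
```

```bash
python3 -c "
from h import *
rel(.493,.074,.05,A+np.pi/2)"
```

```text
t 16.55 pos [0.4907 0.0725 0.1623] gauge [0.064  0.0069] F [ 0.2  0.3 -0.3] w 0.08 SHIFT [1.000e-04 1.400e-03 1.123e-01] TURN -0.1241 tilt [ 0.023  0.001 -1.   ]
```

Emit:
send_rows(
  steps=[0.08, 0.0001, 0.0014, 0, -0.124, 0.08, 0.0001, 0.0014, 0.0, -0.124, 0.08, 0.0001, 0.0014, 0.03, -0.124, 0.08, 0.0001, 0.0014, 0.06, -0.124, 0.08, 0.0001, 0.0014, 0.09, -0.124, 0.08, 0.0001, 0.0014, 0.108, -0.124, 0.08, 0.0001, 0.0014, 0.1123, -0.124, 0.08, 0.0001, 0.0014, 0.1123, -0.124],
)

```text
time: 17.55
position: [0.4929, 0.0739, 0.0501]
tool_rot: [-0.107, 0.994, -0.001, 0.011]
ft_force: [-0.4, -0.2, 0.6]
grip_width: 0.0801
```

```bash
python3 -c "
from m import *
rel(.493,.074,.05,A+np.pi/2); snap('wrist','w11');snap('scene','s11',(300,130,540,370),2.5)
M=R.from_quat(robot.get_obs()['tool_rot']).as_matrix(); print(M.T@np.r_[XG,0]*.006)"
```

```text
t 17.55 pos [0.4929 0.0739 0.0501] gauge [0.0615 0.006 ] F [-0.4 -0.2  0.6] w 0.0801 SHIFT [-0.0001  0.0001  0.0001] TURN -0.0012 tilt [ 0.023  0.001 -1.   ]
[ 5.99830386e-03 -4.14543041e-06 -1.42596184e-04]
```

View pics/w11.png

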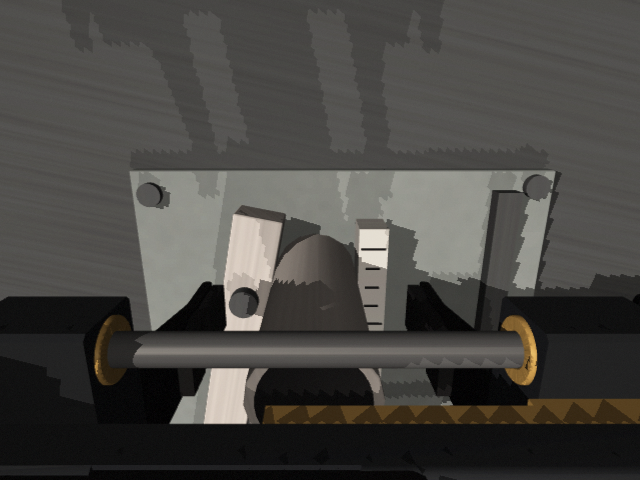

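View pics/s11.png

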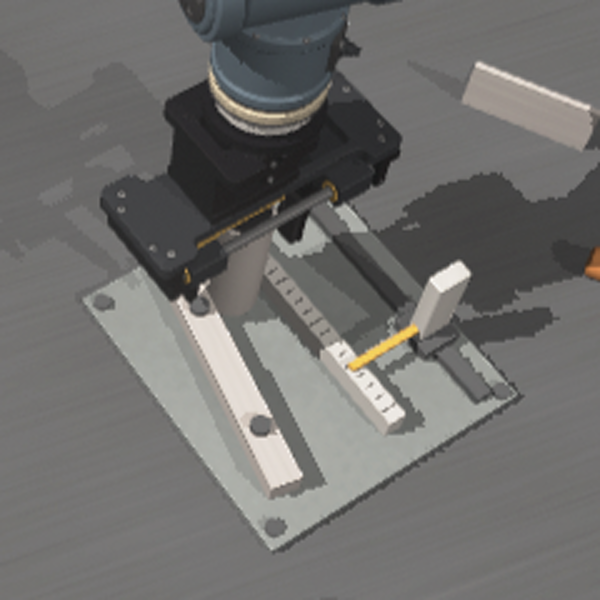

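Emit:
send_rows(
  steps=[0.03, 0, 0, 0, 0, 0.03, 0, 0, 0, 0, 0.03, 0, 0, 0, 0, 0.03, 0, 0, 0, 0, 0.03, 0.0015, 0, 0.0003, 0, 0.03, 0.003, 0, 0.0006, 0, 0.03, 0.005, 0, 0.0006, 0, 0.03, 0.006, 0, 0.0006, 0],
  force=20,
)

```text
time: 18.65
position: [0.492, 0.0734, 0.0508]
tool_rot: [-0.106, 0.994, -0.001, 0.017]
ft_force: [7.0, 6.2, 0.2]
grip_width: 0.0414
```

```bash
python3 -c "
from m import *
rel(.493,.074,.05,A+np.pi/2);f=robot.get_obs()['ft_force'];print(f@np.r_[XG,0],f@np.r_[YG,0])"
```

```text
t 18.65 pos [0.492  0.0734 0.0508] gauge [0.0625 0.0063] F [7.  6.2 0.2] w 0.0414 SHIFT [-0.0011  0.0004  0.0008] TURN -0.0027 tilt [ 0.034  0.002 -0.999]
-8.146109592763867 -4.545740513713243
```

Emit:
send_rows(
  steps=[0.05, 0, 0, 0, 0, 0.08, 0, 0, 0, 0, 0.08, 0, 0, 0, 0, 0.08, 0, 0, -0.03, 0, 0.08, 0, 0, -0.07, 0, 0.08, 0, 0, -0.11, 0, 0.08, -0.04, 0.03, -0.11, 0, 0.08, -0.08, 0.07, -0.11, 0],
)

```text
time: 19.65
position: [0.5524, 0.1583, 0.164]
tool_rot: [-0.105, 0.994, -0.001, 0.017]
ft_force: [0.9, -1.1, 0.2]
grip_width: 0.08
```

```bash
python3 -c "
from m import *
rel(*g2w(-.0433,-.0895),.055);snap('scene','s12',(300,130,540,370),2.5);snap('top','t12',(120,80,340,290),2.7)
for f in ['t12','s12']: tube(f); tab(f)"
```

```text
t 19.65 pos [0.5524 0.1583 0.164 ] gauge [-0.0147 -0.0637] F [ 0.9 -1.1  0.2] w 0.08 SHIFT [-0.0247  0.0266  0.1097] TURN 1.5657 tilt [ 0.035  0.001 -0.999]
t12 rim z 0.4239 c [0.4921 0.0829] r 0.0195 gauge [ 0.0604 -0.003 ] 2937
  axis at z.06 [0.4933 0.0744] gauge [0.061  0.0056] lean [-0.0113 -0.    ] rms 0.00024 212
t12 tab [0. 0.] [0. 0.] gauge [ 0.5588 -0.0272] 0
s12 rim z 0.3639 c [0.4935 0.0811] r 0.0191 gauge [ 0.0594 -0.0009] 1304
  axis at z.06 [0.4919 0.0745] gauge [0.0623 0.0052] lean [-0.0054 -0.0043] rms 0.00082 487
s12 tab [0.5746 0.1894] [14.7 28.8] gauge [-0.043  -0.0894] 140
```

View pics/t12.png

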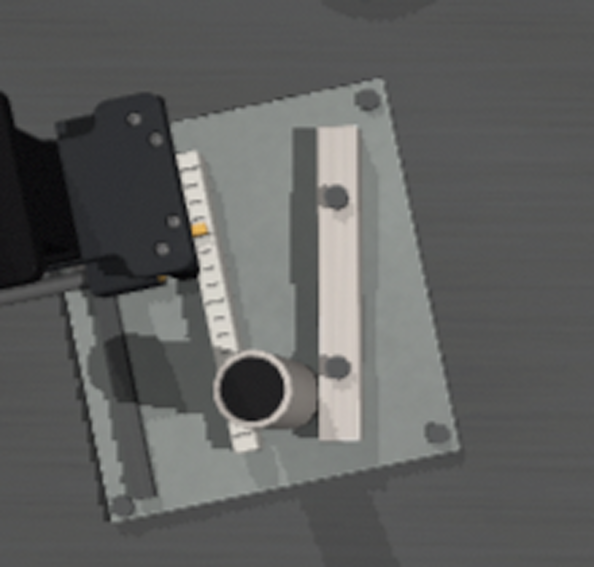

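The wedge held: the foot didn't move under an 8 N push (gauge x 60.5 now against 60.6 before in the top view). Lean is 0.3–0.65°, and the tube is in contact on both sides. Next the marker: turn back and go above the tab.

Emit:
send_rows(
  steps=[0.05, -0.003, 0.003, 0, 0.18, 0.05, -0.006, 0.006, 0, 0.36, 0.05, -0.009, 0.009, 0, 0.54, 0.05, -0.012, 0.012, 0, 0.72, 0.05, -0.015, 0.015, 0, 0.9, 0.05, -0.018, 0.018, 0, 1.08, 0.05, -0.021, 0.022, 0, 1.26, 0.05, -0.0247, 0.0266, 0, 1.44],
)

```text
time: 20.75
position: [0.5718, 0.1924, 0.1637]
tool_rot: [0.577, 0.817, 0.012, 0.014]
ft_force: [-0.1, -0.4, -0.2]
grip_width: 0.05
```

```bash
python3 -c "
from m import *
rel(.5748,.1895,.055)"
```

```text
t 20.75 pos [0.5718 0.1924 0.1637] gauge [-0.041  -0.0929] F [-0.1 -0.4 -0.2] w 0.05 SHIFT [-0.0027 -0.002   0.1088] TURN 0.1254 tilt [ 0.036  0.003 -0.999]
```

Emit:
send_rows(
  steps=[0.05, -0.0027, -0.002, 0, 0.125, 0.05, -0.0027, -0.002, 0.0, 0.125, 0.05, -0.0027, -0.002, 0.03, 0.125, 0.05, -0.0027, -0.002, 0.06, 0.125, 0.05, -0.0027, -0.002, 0.09, 0.125, 0.05, -0.0027, -0.002, 0.105, 0.125, 0.05, -0.0027, -0.002, 0.1088, 0.125, 0.05, -0.0027, -0.002, 0.1088, 0.125],
)

```text
time: 21.75
position: [0.5752, 0.1895, 0.0555]
tool_rot: [0.627, 0.779, 0.013, 0.014]
ft_force: [-0.0, -0.9, 0.3]
grip_width: 0.05
```

```bash
python3 -c "
from m import *
rel(.5748,.1895,.055);snap('wrist','w13');snap('top','t13',(120,80,340,290),2.7)"
```

```text
t 21.75 pos [0.5752 0.1895 0.0555] gauge [-0.0436 -0.0893] F [-0.  -0.9  0.3] w 0.05 SHIFT [ 0.0001 -0.0004  0.0004] TURN 0.0009 tilt [ 0.037  0.003 -0.999]
```

View pics/w13.png

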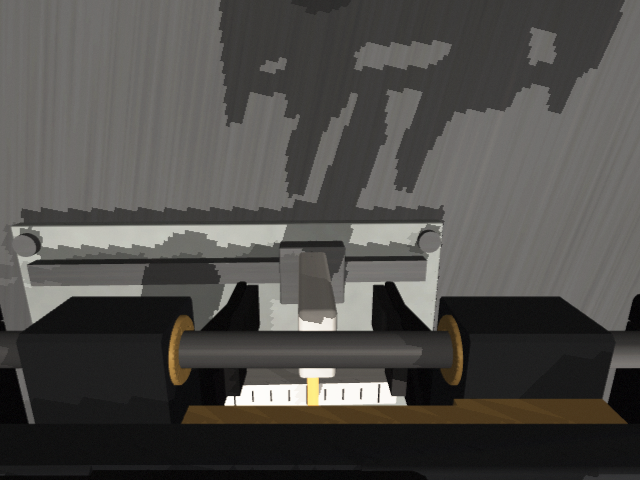

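View pics/t13.png

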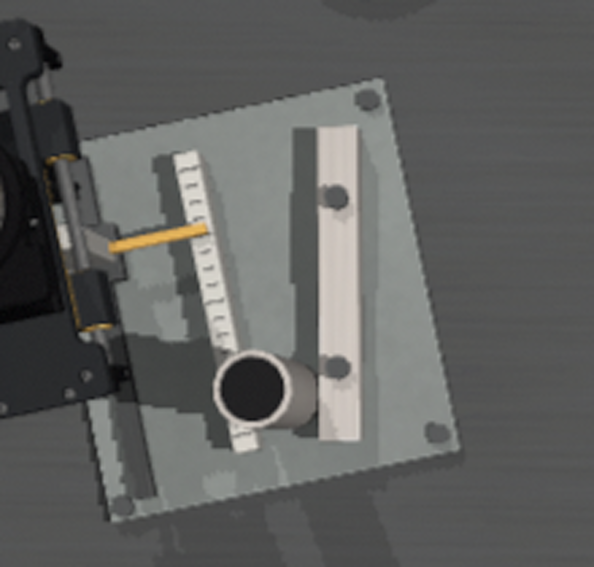

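Emit:
send_rows(
  steps=[0.005, 0, 0, 0, 0, 0.005, 0, 0, 0, 0, 0.005, 0, 0, 0, 0, 0.005, 0, 0, 0, 0, 0.005, 0, -0.01, -0.0004, 0, 0.005, 0, -0.025, -0.0009, 0, 0.005, 0, -0.04, -0.0014, 0, 0.005, 0, -0.055, -0.002, 0],
  force=10,
)

```text
time: 22.85
position: [0.522, 0.1777, 0.0562]
tool_rot: [0.627, 0.779, 0.014, 0.015]
ft_force: [2.3, 0.5, -1.2]
grip_width: 0.0148
```

```bash
python3 -c "
from m import *
rel(*g2w(.058,-.0895),.0555)"
```

```text
t 22.85 pos [0.522  0.1777 0.0562] gauge [ 0.0108 -0.0892] F [ 2.3  0.5 -1.2] w 0.0148 SHIFT [ 0.0003 -0.0471 -0.0012] TURN 0.0008 tilt [ 0.04   0.003 -0.999]
```

Emit:
send_rows(
  steps=[0.005, 0.0, -0.012, -0.0003, 0, 0.005, 0, -0.026, -0.0007, 0, 0.005, 0, -0.039, -0.001, 0, 0.005, 0, -0.046, -0.0012, 0, 0.005, 0, -0.0475, -0.0012, 0, 0.005, 0, -0.0475, -0.0012, 0],
)

```text
time: 23.6
position: [0.4751, 0.1675, 0.0561]
tool_rot: [0.627, 0.779, 0.014, 0.015]
ft_force: [0.6, 0.1, 6.0]
grip_width: 0.0144
```

```bash
python3 -c "
from m import *
rel(*g2w(.061,-.0895),.0555);snap('wrist','w14');c=snap('top','t14');save(c,'t14c',(140,120,260,230),5);c=snap('scene','s14');save(c,'s14c',(360,180,500,310),5)
def tt(fn):
    tube(fn,(.493,.0745))
tt('t14');tt('s14')
"
```

```text
t 23.6 pos [0.4751 0.1675 0.0561] gauge [ 0.0588 -0.0892] F [0.6 0.1 6. ] w 0.0144 SHIFT [ 0.0003 -0.0022  0.0005] TURN 0.0008 tilt [ 0.041  0.003 -0.999]
t14 rim z 0.1132 c [0.4927 0.0734] r 0.0148 gauge [0.0618 0.0064] 666
  axis at z.06 [0.4932 0.0744] gauge [0.0611 0.0056] lean [-0.0098  0.0004] rms 0.00024 215
s14 rim z 0.1134 c [0.4932 0.0731] r 0.0151 gauge [0.0614 0.0068] 435
  axis at z.06 [0.4918 0.0743] gauge [0.0625 0.0054] lean [-0.0041  0.0015] rms 0.00085 514
```

View pics/t14c.png

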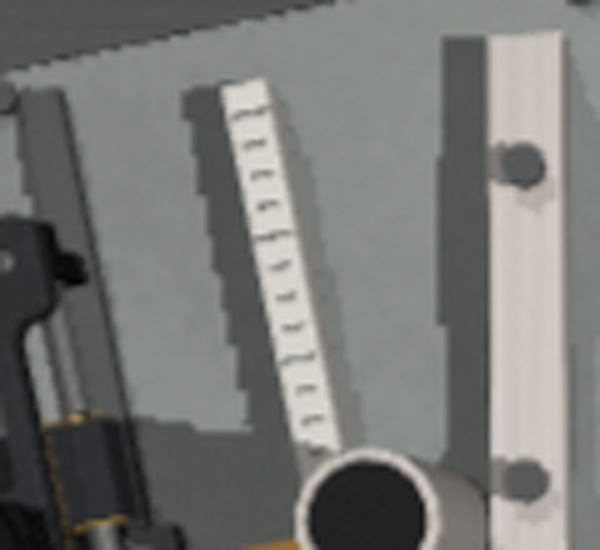

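View pics/s14c.png

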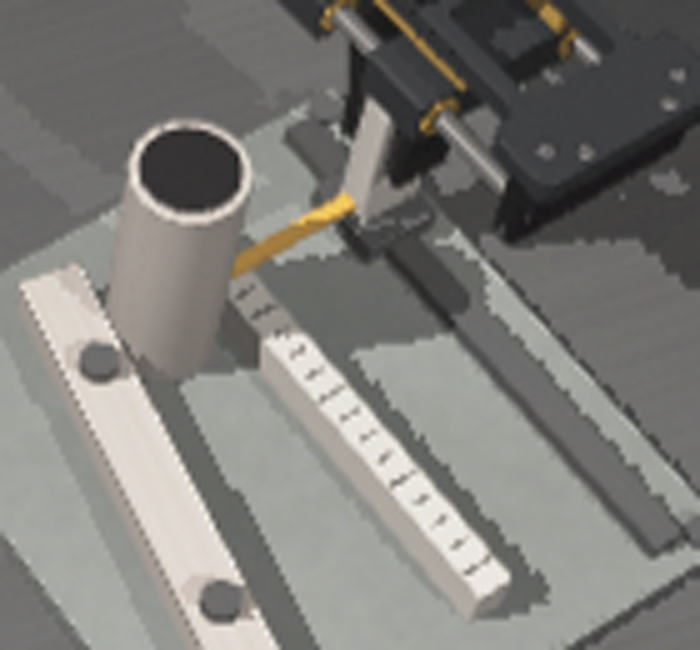

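View pics/w14.png

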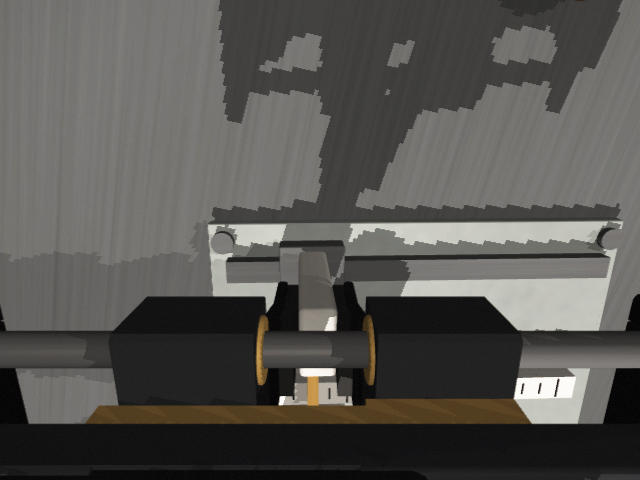

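Emit:
send_rows(
  steps=[0.005, 0.0, -0.0022, 0.0, 0, 0.005, 0, -0.0026, 0, 0, 0.005, 0, -0.0026, 0, 0, 0.005, 0, -0.0026, 0, 0],
)

```text
time: 24.25
position: [0.4721, 0.1669, 0.0561]
tool_rot: [0.627, 0.779, 0.014, 0.014]
ft_force: [1.3, -0.0, 5.7]
grip_width: 0.0144
```

Emit:
send_rows(
  steps=[0.03, 0, 0, 0.0, 0, 0.04, 0, 0, 0, 0, 0.05, 0, 0, 0, 0, 0.05, 0, -0.001, -0.03, 0, 0.05, 0, -0.002, -0.07, 0, 0.05, 0, -0.003, -0.11, 0, 0.05, 0.07, 0, -0.11, 0, 0.05, 0.12, 0.0, -0.11, 0],
)

```text
time: 25.25
position: [0.4425, 0.2846, 0.1662]
tool_rot: [0.628, 0.778, 0.014, 0.015]
ft_force: [1.2, -0.1, 0.6]
grip_width: 0.05
```

```bash
python3 -c "
from m import *
rel(*g2w(.061,-.0895),.0555);snap('wrist','w15');c=snap('top','t15');save(c,'t15c',(140,120,260,230),5);c=snap('scene','s15');save(c,'s15c',(360,180,500,310),5)
for f in ['t15','s15']: tube(f,(.493,.0745)); tab(f)
"
```

```text
t 25.25 pos [0.4425 0.2846 0.1662] gauge [ 0.0657 -0.2106] F [ 1.2 -0.1  0.6] w 0.05 SHIFT [-0.1205  0.0003  0.1114] TURN -0.0017 tilt [ 0.041  0.004 -0.999]
t15 rim z 0.1131 c [0.4927 0.0734] r 0.0148 gauge [0.0618 0.0064] 668
  axis at z.06 [0.4932 0.0744] gauge [0.0611 0.0056] lean [-0.0101  0.0007] rms 0.00023 215
t15 tab [0.4719 0.1676] [13.8 29.2] gauge [ 0.062 -0.09 ] 182
s15 rim z 0.1135 c [0.4931 0.0732] r 0.0151 gauge [0.0615 0.0067] 433
  axis at z.06 [0.4919 0.0743] gauge [0.0624 0.0054] lean [-0.0034 -0.003 ] rms 0.00074 517
s15 tab [0.4715 0.166 ] [16.5 28.6] gauge [ 0.0627 -0.0886] 122
```

View pics/t15c.png

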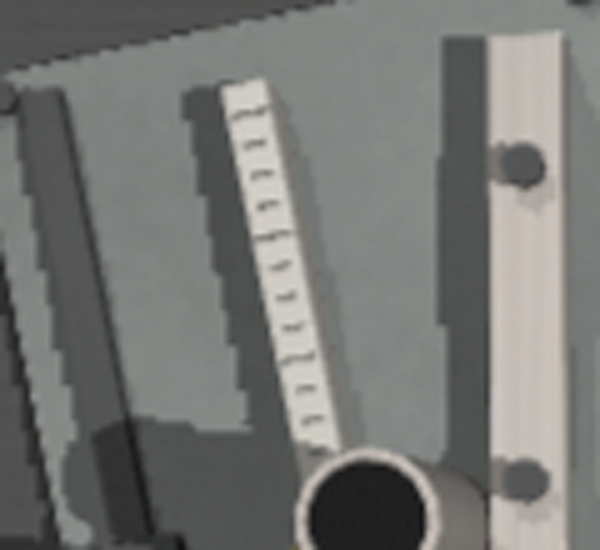

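View pics/s15c.png

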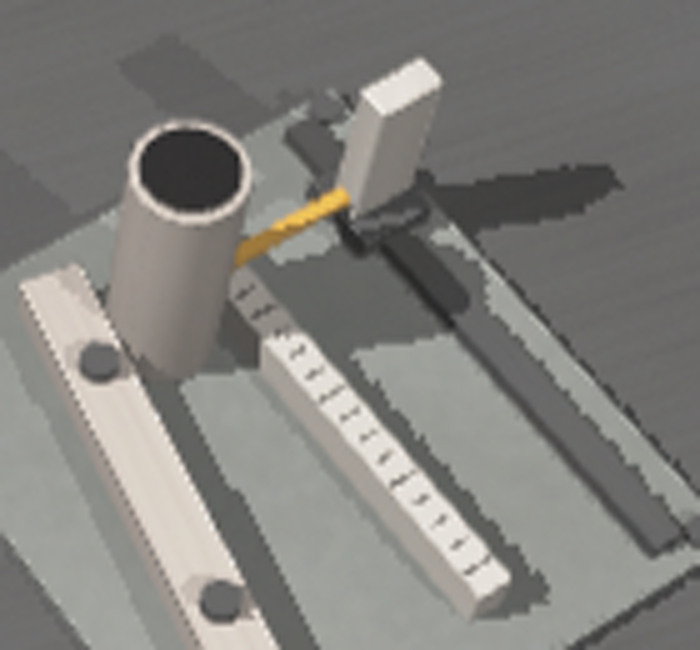

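```bash
python3 -c "
from m import *
for f in ['t15','s15']:
    c=load(f); h=cv2.cvtColor(c['color'],cv2.COLOR_RGB2HSV); W=cloud(c)
    m=(h[...,0]>12)&(h[...,0]<30)&(h[...,1]>120)&(h[...,2]>90)&(W[...,0]>.42)&(W[...,0]<.52)&(W[...,1]>.05)&(W[...,1]<.2)
    v,u=np.nonzero(m); P=np.array([w2g(onplane(c,a,b,.033)) for a,b in zip(u,v)])
    print(f,len(P),'x range by y:'); 
    for y0 in np.arange(-.08,0,.012):
        k=(P[:,1]>=y0)&(P[:,1]<y0+.012)
        if k.any(): print(round(y0,3),k.sum(),P[k,0].min().round(4),P[k,0].max().round(4),P[k,0].mean().round(4))
"
python3 - <<'E'
from h import *
c=load('t15'); save(c,'t15d',(130,200,260,300),6)
E
```

```text
t15 98 x range by y:
-0.08 19 0.0593 0.0659 0.0627
-0.068 29 0.0594 0.0653 0.0623
-0.056 25 0.0598 0.0649 0.0625
-0.044 25 0.06 0.065 0.0624
s15 87 x range by y:
-0.08 17 0.0589 0.0663 0.0627
-0.068 20 0.0591 0.0665 0.0626
-0.056 18 0.0598 0.0655 0.0626
-0.044 21 0.0591 0.0654 0.0623
-0.032 11 0.0593 0.0647 0.0618
```

View pics/t15d.png

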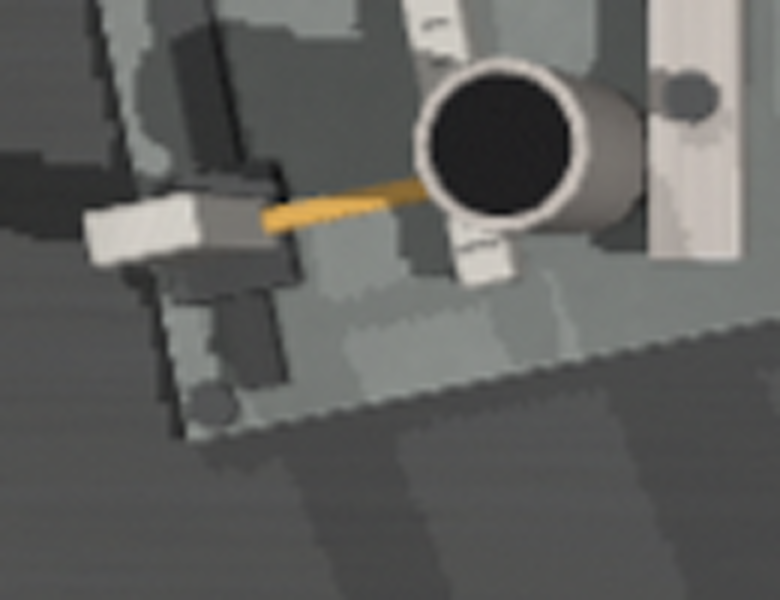

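```bash
python3 -c "
from m import *
c=load('top0')
Q=[(40,124),(427,43),(511,455),(122,535)]
P=[onplane(c,120+(u+.5)/3-.5,95+(v+.5)/3-.5,.008)[:2] for u,v in Q]
for i in range(4):
    d=P[(i+1)%4]-P[i]; print(np.linalg.norm(d).round(4),(np.rad2deg(np.arctan2(d[1],d[0]))%90).round(2))
print('plate centre gauge',np.round(w2g(np.mean(P,0)),4))
# fence: PCA via depth for several frames, and fence plate edges by fit
for f in ['top0','t8','t10','scene0','s8','s10','s15']:
    W=cloud(load(f)); m=(W[...,2]>.0255)&(W[...,2]<.0302)&(W[...,0]>.4)&(W[...,0]<.68)&(W[...,1]>.08)&(W[...,1]<.15)
    P=W[m][:,:2]; P=P[(np.abs((P-O)@YG+.022)<.013)]
    r=cv2.fitLine((P*1000).astype(np.float32),cv2.DIST_HUBER,0,.01,.01).ravel(); print(f,len(P),(np.rad2deg(np.arctan2(r[1],r[0]))%180).round(2))
"
```

```text
0.2156 12.13
0.2285 12.07
0.2155 12.1
0.2284 12.09
plate centre gauge [ 0.0004 -0.0069]
top0 885 12.26
t8 677 11.74
t10 689 11.74
scene0 637 12.39
s8 534 11.69
s10 537 12.16
s15 570 12.06
```

A better yaw from the plate edges (12.1°, four edges agree to ±0.03°) puts the pointer about 1.5 mm past the tube's middle. I'll correct it by re-pinching the tab 1.5 mm further back.

```bash
sed -i 's/A=np.deg2rad(12.35)/A=np.deg2rad(12.1)/' h.py; python3 -c "
from m import *
rel(.4736,.1672,.0565)
for f in ['t15','s15']: tube(f,(.493,.0745)); tab(f)"
```

```text
t 25.4 pos [0.4408 0.2858 0.1653] gauge [ 0.068  -0.2119] F [-0.5  0.4  0.6] w 0.0497 SHIFT [-0.1223  0.0017  0.1096] TURN 0.0103 tilt [ 0.039  0.003 -0.999]
t15 rim z 0.1131 c [0.4927 0.0734] r 0.0148 gauge [0.0618 0.0067] 668
  axis at z.06 [0.4932 0.0744] gauge [0.061  0.0058] lean [-0.0101  0.0007] rms 0.00023 215
t15 tab [0.4719 0.1676] [13.8 29.2] gauge [ 0.0624 -0.0897] 182
s15 rim z 0.1135 c [0.4931 0.0732] r 0.0151 gauge [0.0614 0.0069] 433
  axis at z.06 [0.4919 0.0743] gauge [0.0624 0.0056] lean [-0.0034 -0.003 ] rms 0.00074 517
s15 tab [0.4715 0.166 ] [16.5 28.6] gauge [ 0.0631 -0.0883] 122
```

Emit:
send_rows(
  steps=[0.05, -0.03, 0.0005, 0, 0.01, 0.05, -0.075, 0.001, 0.0, 0.01, 0.05, -0.115, 0.0017, 0, 0.01, 0.05, -0.1223, 0.0017, 0, 0.01, 0.05, -0.1223, 0.0017, 0.04, 0.01, 0.05, -0.1223, 0.0017, 0.085, 0.01, 0.05, -0.1223, 0.0017, 0.1096, 0.01, 0.05, -0.1223, 0.0017, 0.1096, 0.01],
)

```text
time: 26.4
position: [0.4718, 0.167, 0.0547]
tool_rot: [0.629, 0.778, 0.012, 0.012]
ft_force: [-0.1, -0.6, -0.4]
grip_width: 0.05
```

```bash
python3 -c "
from m import *
rel(.4736,.1672,.0565); snap('wrist','w16')"
```

```text
t 26.4 pos [0.4718 0.167  0.0547] gauge [ 0.0626 -0.0892] F [-0.1 -0.6 -0.4] w 0.05 SHIFT [-0.0002  0.0019 -0.0017] TURN -0.0002 tilt [ 0.034  0.003 -0.999]
```

View pics/w16.png

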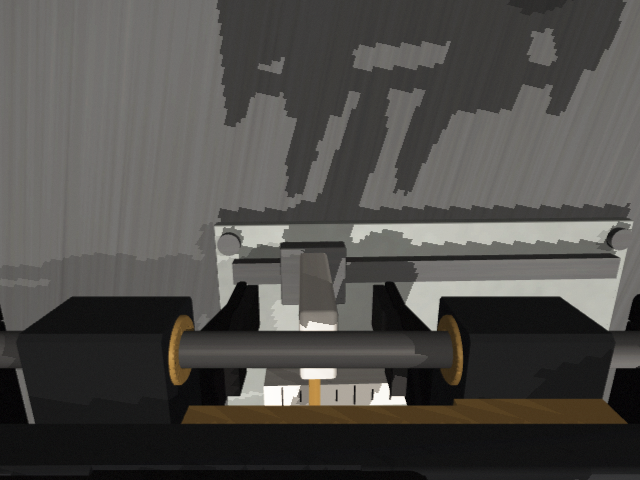

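Emit:
send_rows(
  steps=[0.05, 0, 0.0019, -0.0015, 0, 0.05, 0, 0.0019, -0.0015, 0, 0.005, 0, 0.0019, -0.0015, 0, 0.005, 0, 0.0019, -0.0015, 0, 0.005, 0, 0.0019, -0.0015, 0, 0.005, 0, 0.0019, -0.0015, 0, 0.005, 0, 0.0019, -0.0015, 0, 0.005, 0, 0.0019, -0.0015, 0],
  force=10,
)

```text
time: 27.45
position: [0.4737, 0.1674, 0.0573]
tool_rot: [0.628, 0.778, 0.012, 0.013]
ft_force: [-1.5, -1.2, 2.1]
grip_width: 0.0147
```

```bash
python3 -c "
from m import *
rel(.4736,.1672,.0565)"
```

```text
t 27.45 pos [0.4737 0.1674 0.0573] gauge [ 0.0607 -0.0892] F [-1.5 -1.2  2.1] w 0.0147 SHIFT [-0.0002 -0.0001  0.0008] TURN 0.0003 tilt [ 0.035  0.003 -0.999]
```

Emit:
send_rows(
  steps=[0.03, 0, 0, 0.0, 0, 0.04, 0, 0, 0, 0, 0.05, 0, 0, 0, 0, 0.05, 0, 0, -0.03, 0, 0.05, 0, 0, -0.07, 0, 0.05, 0, 0, -0.11, 0, 0.05, 0.07, 0, -0.11, 0, 0.05, 0.12, 0.0, -0.11, 0],
)

```text
time: 28.45
position: [0.4454, 0.2855, 0.1678]
tool_rot: [0.629, 0.777, 0.013, 0.013]
ft_force: [0.7, 0.3, 0.0]
grip_width: 0.0499
```

```bash
python3 -c "
from m import *
rel(*g2w(.061,-.0895),.0555);c=snap('top','t17');save(c,'t17c',(130,190,260,300),6);c=snap('scene','s17');save(c,'s17c',(360,180,500,310),5)
for f in ['t17','s17']:
    tube(f,(.493,.0745)); tab(f)
    c=load(f); h=cv2.cvtColor(c['color'],cv2.COLOR_RGB2HSV); W=cloud(c)
    m=(h[...,0]>12)&(h[...,0]<30)&(h[...,1]>120)&(h[...,2]>90)&(W[...,0]>.42)&(W[...,0]<.52)&(W[...,1]>.05)&(W[...,1]<.2)
    v,u=np.nonzero(m); P=np.array([w2g(onplane(c,a,b,.033)) for a,b in zip(u,v)]); print('pointer',P[:,0].mean().round(4))
"
```

```text
t 28.45 pos [0.4454 0.2855 0.1678] gauge [ 0.0635 -0.2106] F [0.7 0.3 0. ] w 0.0499 SHIFT [-0.1206 -0.0014  0.1128] TURN -0.0022 tilt [ 0.037  0.004 -0.999]
t17 rim z 0.1132 c [0.4927 0.0735] r 0.0147 gauge [0.0617 0.0066] 669
  axis at z.06 [0.4933 0.0744] gauge [0.061  0.0058] lean [-0.0112 -0.0011] rms 0.00026 215
t17 tab [0.4738 0.1676] [14.1 28.9] gauge [ 0.0606 -0.0894] 185
pointer 0.061
s17 rim z 0.1135 c [0.4932 0.0732] r 0.0152 gauge [0.0614 0.007 ] 431
  axis at z.06 [0.4919 0.0742] gauge [0.0624 0.0057] lean [-0.0082  0.0012] rms 0.00078 516
s17 tab [0.4736 0.167 ] [15.5 27.7] gauge [ 0.0609 -0.0888] 122
pointer 0.0611
```

View pics/t17c.png

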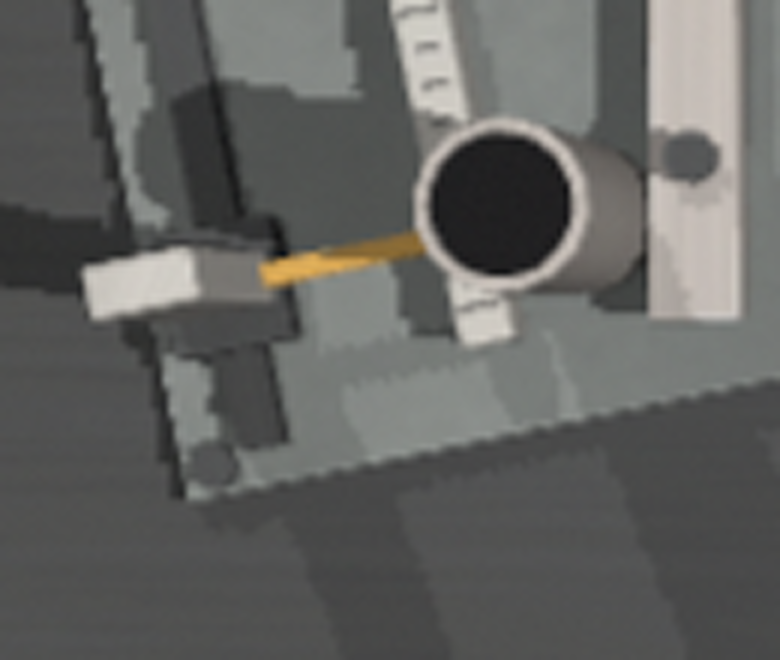

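View pics/s17.png

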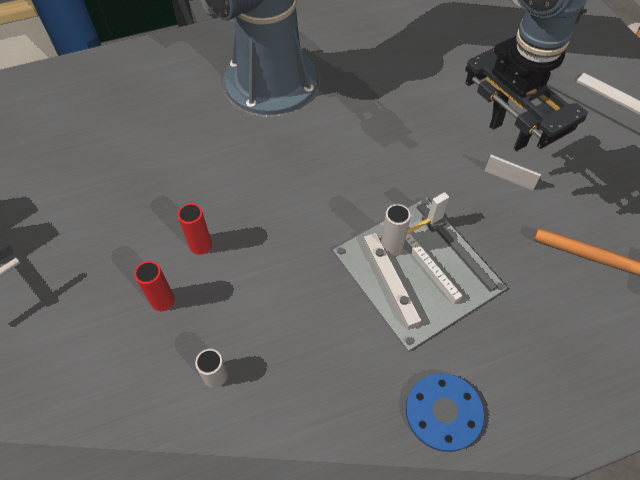

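Final view: the tall tube is in the slot with its pointer level (pointer 61.0 mm, tube about 61.2 mm in gauge x). The short tube and both red tubes are untouched and the gripper is well clear. I'll let the arm settle and hand in.

Emit:
send_rows(
  steps=[0.05, 0, 0, 0, 0, 0.05, 0, 0, 0, 0],
)

```text
time: 28.8
position: [0.4436, 0.2882, 0.167]
tool_rot: [0.627, 0.779, 0.013, 0.013]
ft_force: [-0.1, -0.6, 1.1]
grip_width: 0.05
```

```bash
python3 -c "
from h import *
print(hand_in())"
```

```text
the job is handed in; nothing more can be done
None
```

I stood the tall steel tube in the wide end of the slot and slid it to the narrow end until it wedged. I then pinched the marker along its rail to the tube's middle, let go, and handed in at 28.8 s.

**Wedge:** A second push of about 8 N did not move the tube's foot. It stopped at gauge x ≈ 61 mm, and my estimate beforehand from the slot geometry was also 61 mm. I judged the bearing on both jaws from that and the side force, not from a direct measurement of the gaps.

**Pointer:** It reads 61.0 mm (top) and 61.1 mm (scene). The tube's middle reads 61.0–61.4 mm. The exception is the scene camera's side fit at 62.4 mm, a method that read about 1.5 mm off on the tubes where they first stood. I moved the marker twice: a better yaw from the plate edges showed the first setting about 1.5 mm too far.

**Lean:** The first wedging left the tube leaning about 1.2°, because the gripper had tilted under load. I pressed it level, which may have moved the foot back about 0.3 mm. The second push brought back a lean of about 0.5–0.65°, and I left that rather than risk loosening the wedge.

**Surroundings:** In the last picture the short tube and both red tubes stand where they were, and the gripper touches nothing.

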